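# Drive a stuck tube adapter out of a centrifuge carrier with the ejector rod

## Robot

A 6-joint arm with a two-finger parallel gripper is mounted at the origin on the work surface. World frame = base frame: x ahead of the robot, y to its left, z up, the work surface at z = 0. Lengths are in mm, angles in rad, forces in N, time in s.
With the tool pointing down it reaches from about 375 to 925 mm from the base axis. Payload 5.7 kg.
Tool frame: the origin (TCP) lies at the very end of the fingers, on their centre line; the grasp point (between the pads) lies hold_point_z behind it (hold_point_z is the distance from the TCP to the grasp point, in mm); z points along the fingers, y is the direction in which the jaws open and shut (so a half turn about z gives the same grasp; the last joint's range is limited). The gripper opens to 88 mm and grips with 3 to 60 N. Pads are 20 mm wide; open, the fingers measure 115 mm over their backs; the gripper's body (75 mm by 178 mm) begins 61 mm behind the grasp point.
Start: joints at [-1.222, 0.359, 1.51, -0, 1.272, -0.115], TCP at [268.39, -536.59, 222.623] pointing down, gripper open.
Joint ranges: [-2.97, 2.97], [-1.01, 2.36], [0.21, 2.38], [-0.96, 4.11], [0.2, 2.71], [-2.98, 2.98]. Speed limits (rad/s): [2.39, 2.39, 3.14, 3.14, 3.14, 3.14].

## Interface

Orientations are given as [roll, pitch, yaw] about the fixed x, y, z axes, in that order (R = Rz(yaw) Ry(pitch) Rx(roll)).
In Python, from bench import * gives the robot as it stands.
- The arm moves only by the shell command python3 -m pendant 'ROWS' [FORCE]. ROWS is JSON, a list of rows, each a list of 5 numbers: the shift along the tool's x, y, z as a fraction of full scale, then the turn about the tool's z as a fraction of full scale, then the closure, from -1 (fully open) to 1 (shut), so that 0 is half open. A call has 1 to 5 rows; each row shifts and turns the commanded pose from where the row before left it, along the tool's axes as they then stand; what a row does not reach is not made up. Full scale, the value 1, is 0.1 m for a shift and 45 degrees for a turn. A row lasts 1/12 s, in which the tool goes at most 41.7 mm and 7.16 degrees, less where a joint would pass 70% of its speed; a pose out of reach is approached as far as the arm can. A call with a number of a shift or a turn outside -1 to 1 is refused whole. A call with a gripper value outside its range is refused whole. The fingers move at their own pace and stop on an object; FORCE is the grip in N (left out, the last holds). Time passes only in rows, so rows that do not move let the fingers close. It gives the time, the measured TCP pose, the force and the opening at its end, in the units of the state.
- state(): the state, without advancing time (a new reading comes with each control period).
- capture(name): name is "scene" or "top" or "wrist"; returns a dict with "color" (400x640x3 uint8, red, green, blue), "depth" (400x640 float32, mm along the optical axis (not along the pixel's ray), 0 where there is no reading), "fx", "fy", "cx", "cy" (pixels), "cam_to_world" (4x4, takes a point from camera to world coordinates); the wrist camera has in their place "mount" (4x4, takes a point from camera to tool coordinates, whose origin is the TCP and whose axes are the flange's). Camera axes: x right, y up, looking along -z (the intrinsics and any distortion apply to the point x, -y, -z); pixel columns grow to the right and rows downward; lengths in mm; the calibration is good to about 2 mm. A picture is of the moment at which its call begins: read the wrist's pose just before it.
- hand_in(): hands the job in, once; it reports no verdict.
The state is a dict: "t": time; "joint_positions": joint angles; "dq": joint speeds; "tau": joint torques, N m; "tool_pos": TCP position; "orientation": TCP orientation; "force": force on the tool from outside, world axes, zero at the start; "wrist_torque": the same for the moment, N m; "grip_width": finger opening in mm.
Only numpy, scipy, OpenCV 4.12 (cv2) and the standard library are available. Lean on these libraries where they do the work, as an engineer would, in place of code of your own. Each camera call takes 0.05 s, during which the arm holds its last target.

## Task

A tube adapter is stuck in the centrifuge carrier that lies in its cradle. Take the steel ejector rod from its rest by the slim shaft and start it partway into the carrier's bore, let go and take it again further back by its thick tail, then push it fully home so that it drives the adapter out, finishing with a firm press (about 10 to 15 N) of the collar on the stop plate, wherever that has been set. Never load the carrier with more than 30 N, leave everything else alone, and leave the rod in place.

Things in the scene. Friction and masses are not known exactly. Their poses are not given: they have to be found in the camera images.
- rod_shaft (a point): middle of the slim shaft of the steel ejector rod (190 mm long, about 0.15 kg), on its axis: where to take it first. Shaft 12 mm thick, 140 mm long; then a collar 26 mm across, 6 mm thick; then the tail, a light round black handle 18 mm thick, 44 mm long. x runs along the rod to the tip (the shaft's free end), 70 mm ahead of this point; the collar's front face is 70 mm behind it
- rod_tail (a point): middle of the rod's tail (where to hold it for the second push), on the rod's axis, 28 mm behind the collar's front face; x axis towards the tip. With only the first part of the shaft in the bore the let-go rod stays there but sags a few mm at the tail, being loose in the bore
- rod_collar (a point): centre of the front face of the rod's collar, on the rod's axis, 140 mm behind the tip; x axis towards the tip. It bears on the stop plate when the rod is home
- rod_tip (a point): centre of the free end of the shaft; x axis along the rod, out of the end
- rod: the ejector rod; origin and axes as rod_collar
- carrier: fixed carrier: a black block 60 mm wide, top 80 mm above the bench, in an aluminium cradle whose base plate (10 mm high, 110 mm wide) reaches 30 mm out in front of the block's face; origin on the bench below the bore's mouth, x into the bore
- adapter (a joint): how far the white plastic adapter has been driven out of the far end of the carrier, in m; it starts at 0 to 0.012, reads 0.048 to 0.070 when the rod is home (by the setting of the stop plate), and resists with about 6 N of friction, more when moved fast; it stays where it is left
- spare_sleeve: white plastic sleeve standing on the bench, 28 mm diameter, 50 mm high, origin under its middle; leave alone
- spanner: spanner lying on the bench, 160 mm long, origin near its middle; leave alone
- reagent: amber bottle, 70 mm diameter, 150 mm high, origin under its middle; leave alone
- beaker: glass beaker, 70 mm diameter, 90 mm high, origin under its middle; leave alone
- jar: white jar, 60 mm diameter, 70 mm high, origin under its middle; leave alone
- rest: grey fixed two-post rest on which the rod lies level at the start, rod axis 50 mm above the bench; x along the rod towards its tip, origin on the bench below the collar's front face (within 4 mm). Posts 8 mm thick, 56 mm high, 30 mm wide at x = 12 and 128 mm; base plate 8 mm high, 60 mm wide, from x = -5 to 145 mm
- tube0: capped clear tube, 19 mm across, standing in the blue rack (100 by 200 by 50 mm) beyond the work, top 103 mm above the bench; origin under its middle; leave alone
- tube1: capped clear tube, 19 mm across, standing in the blue rack (100 by 200 by 50 mm) beyond the work, top 103 mm above the bench; origin under its middle; leave alone
- tube2: capped clear tube, 19 mm across, standing in the blue rack (100 by 200 by 50 mm) beyond the work, top 103 mm above the bench; origin under its middle; leave alone
- bore_mouth (a point): centre of the bore's mouth in the black block's face, on the bore's axis, 50 mm above the bench; x points level into the bore, z up. The bore, 13.4 mm across with a 2 mm lead-in chamfer, runs 90 mm through; the rod has 0.7 mm play all round and meets the adapter 66 to 78 mm in from here. The stop plate stands in front of this mouth
- bezel: four 30 mm guide pins on the block's face and the steel stop plate they carry: 50 mm square, 4 mm thick, with a 19 mm hole round the bore's axis. The plate is clamped at a setting that is not measured: its outer face is 4 to 26 mm out from the bore's mouth, a hard stop for the rod's collar. Origin and axes as carrier
- adapter_back (a point): centre of the adapter's pushed end, inside the bore, 66 mm in from the mouth when joint adapter reads 0; x axis along the bore. The rod's tip bears on it
Mind the look-alikes: they are no part of the job. There is more than one size of the carrier; the job needs the smallest.

How it is judged:
By the outcome, as a careful person would: the job done as asked, in the order asked, and still so for the second after the job is handed in, with the robot touching nothing.
It also fails if it takes over 72 s, if anything falls off the work surface, if the arm or the gripper's body presses on something with over 40 N, if the wrist force passes 120 N, or if a joint passes its speed limit or range.

## Working session

There is one attempt and no reset: what is moved stays moved. The work goes in short steps, Python scripts to look and compute and a shell command to move; the robot and the scene stay as the last step left them, time stands still between calls to the robot, and variables do not carry over. Pictures are saved under pics/ and viewed, and the job is handed in when it is done.

```bash
ls; mkdir -p pics; python3 - <<'E'
from bench import *
import cv2,numpy as np
print(state())
for n in ("scene","top","wrist"):
    c=capture(n); cv2.imwrite(f"pics/{n}0.png",c["color"][:,:,::-1]); np.savez(f"{n}0.npz",**c)
    print(n,c["fx"],c["fy"],c["cx"],c["cy"],[k for k in c]); print(c.get("cam_to_world",c.get("mount")))
E
```

```text
pics
{'t': 0.0, 'joint_positions': array([-1.22210030e+00,  3.59463187e-01,  1.51142302e+00, -3.78971792e-06,
        1.27248691e+00, -1.15089400e-01]), 'dq': array([ 0.00056991, -0.00173016,  0.00056523,  0.00046858,  0.00020805,
       -0.00027062]), 'tau': array([ 2.30429760e-03, -5.15379632e+01, -2.70726997e+01,  6.74775965e-02,
        3.48662864e-02, -1.31642319e-04]), 'tool_pos': array([ 268.16501955, -535.97499792,  221.83806762]), 'orientation': array([-3.13982356e+00, -2.00863603e-04,  4.63786371e-01]), 'force': array([-0.32858467,  0.37086107,  0.63573936]), 'wrist_torque': array([-0.07088273,  0.00644339, -0.01887015]), 'grip_width': 87.7894381388337}
scene 369.138406646992 369.138406646992 329.91669852228 194.56272099343317 ['color', 'depth', 'fx', 'fy', 'cx', 'cy', 'cam_to_world']
[[ 1.47398522e-01 -5.65934713e-01  8.11166799e-01  1.24816576e+03]
 [ 9.89000807e-01  7.41407771e-02 -1.27986522e-01 -5.18577970e+01]
 [ 1.22914789e-02  8.21109643e-01  5.70638129e-01  6.06183110e+02]
 [ 0.00000000e+00  0.00000000e+00  0.00000000e+00  1.00000000e+00]]
top 452.7534775203891 452.7534775203891 322.5878939268723 200.60965234657604 ['color', 'depth', 'fx', 'fy', 'cx', 'cy', 'cam_to_world']
[[ 2.31115573e-02  9.97785885e-01 -6.23633245e-02  3.85973758e+02]
 [-9.99633946e-01  2.39418861e-02  1.26000131e-02  6.11843003e+01]
 [ 1.40652108e-02  6.20492903e-02  9.97973975e-01  1.45804015e+03]
 [ 0.00000000e+00  0.00000000e+00  0.00000000e+00  1.00000000e+00]]
wrist 310.9658204049524 310.9658204049524 319.7352447568214 201.68965984212093 ['color', 'depth', 'fx', 'fy', 'cx', 'cy', 'mount']
[[-1.28656998e-03  9.63718213e-01  2.66918621e-01  7.41773426e+01]
 [ 9.99999148e-01  1.29917403e-03  1.29369820e-04 -1.58958588e-01]
 [-2.22097688e-04  2.66918560e-01 -9.63719063e-01 -1.62185837e+02]
 [ 0.00000000e+00  0.00000000e+00  0.00000000e+00  1.00000000e+00]]
```

View pics/scene0.png

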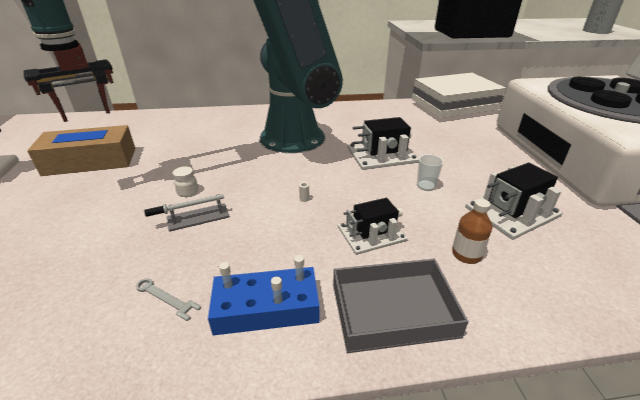

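View pics/top0.png

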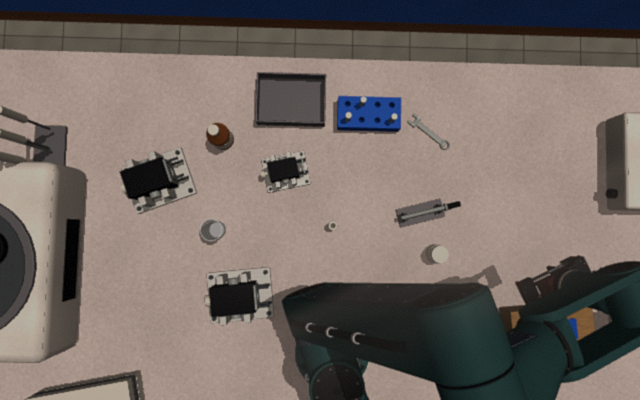

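View pics/wrist0.png

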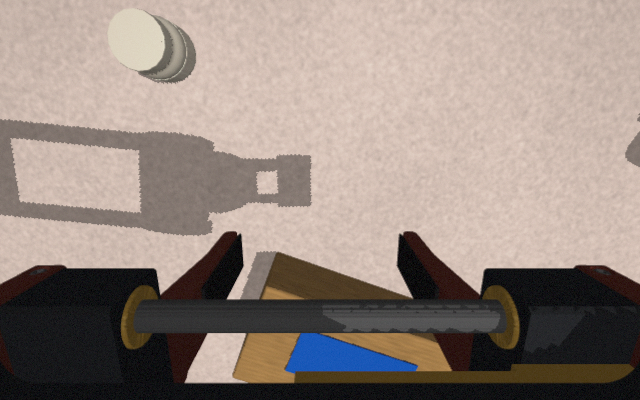

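```bash
python3 - <<'E'
import bench,inspect
print([k for k in dir(bench) if not k.startswith('__')])
try: print(bench.hold_point_z)
except Exception as e: print(e)
E
```

```text
['MotionError', 'capture', 'hand_in', 'hold_point_z', 'state']
18.700000000000003
```

```bash
cat > h.py <<'E'
import numpy as np,cv2
from scipy.spatial.transform import Rotation as R
def load(n): return dict(np.load(n,allow_pickle=True))
def T_of(c,st=None):
    if "cam_to_world" in c: return c["cam_to_world"]
    T=np.eye(4);T[:3,:3]=R.from_euler('xyz',st["orientation"]).as_matrix();T[:3,3]=st["tool_pos"];return T@c["mount"]
def rays(c,uv,T):
    uv=np.atleast_2d(uv).astype(float)
    d=np.stack([(uv[:,0]-c["cx"])/c["fx"],-(uv[:,1]-c["cy"])/c["fy"],-np.ones(len(uv))],1)
    return T[:3,3],d@T[:3,:3].T
def onplane(c,uv,T,z):
    o,d=rays(c,uv,T); return o+d*((z-o[2])/d[:,2])[:,None]
def proj(c,p,T):
    q=(np.atleast_2d(p)-T[:3,3])@T[:3,:3]
    return np.stack([c["cx"]-c["fx"]*q[:,0]/q[:,2],c["cy"]+c["fy"]*q[:,1]/q[:,2]],1)
def cloud(c,T):
    h,w=c["depth"].shape[:2]; v,u=np.mgrid[:h,:w]
    o,d=rays(c,np.stack([u.ravel(),v.ravel()],1),T)
    return (o+d*c["depth"].reshape(-1,1)).reshape(h,w,3)
E
python3 - <<'E'
from h import *
c=load("top0.npz");T=T_of(c);P=cloud(c,T)
im=c["color"][:,:,::-1]
a=cv2.resize(im[140:220,240:340],None,fx=4,fy=4,interpolation=cv2.INTER_CUBIC)
b=cv2.resize(im[180:260,380:480],None,fx=4,fy=4,interpolation=cv2.INTER_CUBIC)
cv2.imwrite("pics/crop1.png",np.hstack([a,b]))
for u,v in [(285,170),(300,170),(425,212),(455,205),(398,215),(155,180),(240,298),(438,255),(332,226)]: print(u,v,P[v,u].round(), onplane(c,(u,v),T,50).round())
E
```

```text
285 170 [ 386.   61. 1458.] [[567. 163.  50.]]
300 170 [573. 118.  11.] [[568. 116.  50.]]
425 212 [ 446. -277.   52.] [[ 446. -277.   50.]]
455 205 [ 470. -368.   59.] [[ 470. -371.   50.]]
398 215 [ 436. -201.    5.] [[ 435. -193.   50.]]
155 180 [519. 543. 113.] [[526. 566.  50.]]
240 298 [179. 279. 117.] [[169. 290.  50.]]
438 255 [ 315. -313.   71.] [[ 313. -319.   50.]]
332 226 [396.  10. -10.] [[396.  12.  50.]]
```

View pics/crop1.png

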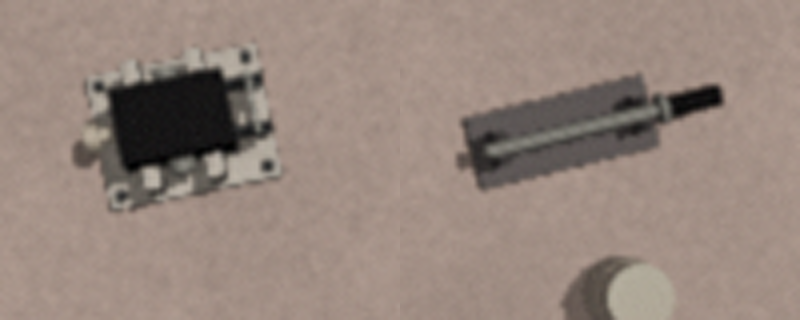

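Candidates, by top px. Carriers: (285,170), the smallest; (155,180), top about 113 mm; (240,298), top about 117 mm. I choose (285,170), with its stop plate facing right. The only rod is the one on the rest at (425,212): black tail to the right at (455,205), tip to the left. Crop1 confirms both. Next I move above the rod.

```bash
python3 -m pendant '[[0.344,-0.19,0,0,-1],[0.344,-0.19,0,0,-1],[0.344,-0.19,0,0,-1],[0.344,-0.19,0,0,-1],[0.344,-0.19,0,0,-1]]'; python3 -m pendant '[[0.344,-0.19,0,0,-1],[0.344,-0.19,0,0,-1],[0.344,-0.19,0,0,-1],[0,0,0,0.155,-1],[0,0,0,0.155,-1]]'
```

```text
t: 0.57
tool_pos: [380.2, -373.0, 222.4]
orientation: [-3.141, -0.0, 0.463]
force: [1.5, 0.1, 0.7]
grip_width: 88.0
t: 0.98
tool_pos: [447.6, -275.0, 222.5]
orientation: [-3.141, 0.0, 0.219]
force: [-0.6, -0.3, -0.4]
grip_width: 87.8
```

```bash
python3 -m pendant '[[0,0,0,-0.155,-1],[0,0,0,-0.155,-1],[0,0,0,-0.155,-1],[0,0,0,-0.155,-1],[0,0,0,-0.155,-1]]'; python3 -m pendant '[[0,0,0,-0.155,-1],[0,0,0,-0.155,-1],[0,0,0,-0.155,-1],[0,0,0,-0.155,-1],[0,0,0,-0.155,-1]]';python3 -m pendant '[[0,0,0,-0.155,-1],[0,0,0,-0.155,-1],[0,0,0,-0.105,-1],[0,0,0,0,-1],[0,0,0,0,-1]]'
cat > snap.py <<'E'
import sys,pickle
from bench import *
from h import *
def snap(tag,cam="wrist"):
    s=state(); c=capture(cam); cv2.imwrite(f"pics/{tag}.png",c["color"][:,:,::-1]); pickle.dump((s,c),open(tag+".pkl","wb")); return s,c
if __name__=="__main__": snap(sys.argv[1],*(sys.argv[2:]))
E
python3 snap.py w1
```

```text
t: 1.4
tool_pos: [446.4, -277.3, 222.4]
orientation: [-3.141, -0.0, 0.835]
force: [-0.0, -1.1, -0.4]
grip_width: 87.6
t: 1.82
tool_pos: [446.3, -277.4, 222.4]
orientation: [-3.141, -0.0, 1.444]
force: [0.5, -0.2, 0.1]
grip_width: 87.6
t: 2.23
tool_pos: [446.4, -277.4, 222.5]
orientation: [-3.141, -0.0, 1.761]
force: [0.2, 0.1, 0.7]
grip_width: 87.8
```

View pics/w1.png

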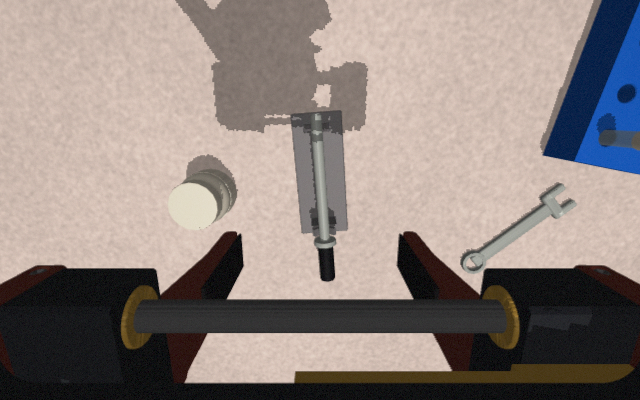

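```bash
python3 - <<'E'
from h import *
import pickle
s,c=pickle.load(open("w1.pkl","rb"));T=T_of(c,s)
im=c["color"][:,:,::-1]
cv2.imwrite("pics/w1c.png",cv2.resize(im[95:295,270:370],None,fx=4,fy=3,interpolation=cv2.INTER_CUBIC)[:600])
hsv=cv2.cvtColor(im,cv2.COLOR_BGR2HSV);g=cv2.cvtColor(im,cv2.COLOR_BGR2GRAY)
for v in range(108,284,6):
    print(v,' '.join(str(int(x)) for x in g[v,300:345]))
E
```

```text
108 124 128 123 122 123 120 121 122 123 122 122 120 119 121 119 127 126 130 125 127 126 127 124 123 121 124 129 125 121 124 123 123 123 125 124 124 127 124 125 123 122 123 123 125 127
114 66 70 69 72 73 75 76 73 73 79 78 80 86 92 101 155 160 117 99 95 85 75 74 76 76 77 78 76 77 76 78 76 73 78 75 75 77 75 76 76 74 86 115 126 123
120 83 80 72 73 75 77 77 73 75 79 79 86 92 98 102 122 125 118 111 107 100 82 75 75 78 72 74 74 86 89 79 80 78 75 77 75 76 80 78 75 73 63 111 126 122
126 75 76 92 88 69 64 63 66 66 63 64 81 91 97 101 104 110 100 101 94 92 84 65 60 63 60 61 65 65 98 93 78 77 74 73 77 74 74 76 76 78 71 98 120 122
132 123 124 120 109 76 86 93 72 72 68 69 92 122 144 156 164 176 174 163 155 146 131 102 116 124 120 124 125 121 126 126 87 75 78 78 76 109 120 91 76 74 71 84 118 123
138 124 123 121 123 126 123 124 124 122 125 88 70 79 88 98 98 103 109 105 100 94 91 87 117 125 127 125 126 126 126 129 127 128 129 128 123 126 127 128 128 123 124 107 185 201
144 124 124 124 125 123 124 120 125 124 118 87 75 96 125 143 152 163 178 173 162 154 140 125 114 126 127 125 126 126 126 125 124 127 1
[... 3395 characters left out ...]
 203 200
264 197 196 199 200 202 201 202 202 197 197 202 204 204 202 199 199 195 194 195 101 11 19 10 23 29 24 37 31 27 29 22 20 22 14 136 189 198 194 191 185 187 191 200 196 200
270 201 196 199 194 196 204 206 205 201 200 196 193 195 195 193 195 201 197 197 131 52 20 16 20 24 30 32 32 30 30 22 16 18 14 60 181 201 201 202 201 198 198 194 189 194
276 192 196 195 192 194 193 196 198 197 195 200 203 203 199 197 199 200 196 196 195 98 15 16 11 24 29 36 33 32 28 24 22 14 13 19 174 197 196 194 194 190 189 192 194 199
282 206 210 209 205 204 204 205 202 204 199 198 198 199 197 199 199 201 200 196 199 204 201 202 201 194 188 184 184 183 183 189 191 191 191 194 195 194 188 190 190 190 191 200 204 203
```

View pics/w1c.png

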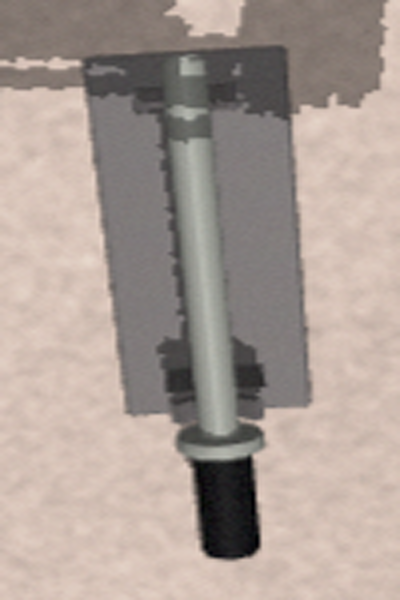

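```bash
python3 - <<'E'
from h import *
import pickle
s,c=pickle.load(open("w1.pkl","rb"));T=T_of(c,s)
p=onplane(c,[(314.8,113),(317.7,150),(323.3,222),(324.6,237),(327,270)],T,50);print(p.round(1))
d=p[1]-p[3];yaw=np.arctan2(d[1],d[0]);print(yaw,np.arctan2(*(p[1]-p[2])[[1,0]]),np.linalg.norm(p[0]-p[3]))
u=np.array([np.cos(yaw),np.sin(yaw)]);n=np.array([-u[1],u[0]])
print("lat",(p[:,:2]@n).round(1),"along",(p[:,:2]@u).round(1))
# top cam check
ct=load("top0.npz");Tt=T_of(ct);print(proj(ct,p,Tt).round(1))
cs=load("scene0.npz");print(proj(cs,p,T_of(cs)).round(1))
E
```

```text
[[ 428.2 -203.6   50. ]
 [ 438.2 -240.4   50. ]
 [ 459.6 -319.    50. ]
 [ 464.5 -336.7   50. ]
 [ 475.4 -377.4   50. ]]
1.83765263914448 1.8361170477385365 137.96525962403464
lat [-359.4 -359.3 -359.2 -359.3 -359.1] along [-309.3 -347.4 -428.9 -447.3 -489.4]
[[401.5 217.2]
 [413.3 214.2]
 [438.4 208. ]
 [444.1 206.5]
 [457.1 203.4]]
[[223.5 196.1]
 [208.5 199.3]
 [175.  206.6]
 [167.2 208.4]
 [148.8 212.4]]
```

```bash
python3 -m pendant '[[0,0,0,-0.098,-1],[-0.039,0.017,0.35,0,-1],[0,0,0.35,0,-1],[0,0,0.35,0,-1],[0,0,0,0,-1]]'; python3 snap.py w2
```

```text
t: 2.7
tool_pos: [445.5, -277.9, 112.2]
orientation: [-3.135, -0.009, 1.838]
force: [-1.1, 0.7, -0.1]
grip_width: 87.6
```

View pics/w2.png

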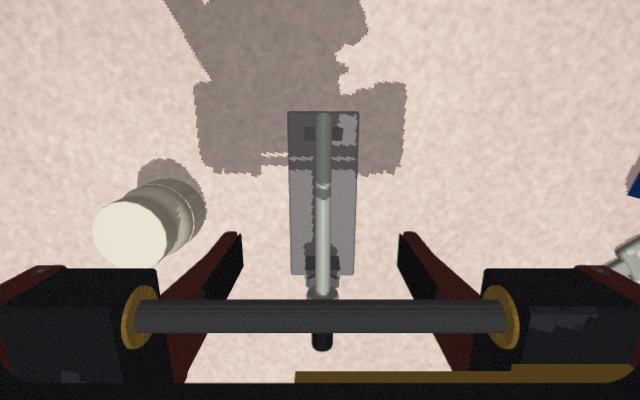

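```bash
python3 -m pendant '[[0,0,0,0,-1],[0,0,0,0,-1]]'; python3 - <<'E'
from snap import *
s,c=snap("w3");T=T_of(c,s)
print(s["tool_pos"],s["orientation"])
g=cv2.cvtColor(c["color"],cv2.COLOR_RGB2GRAY)
for v in (112,116,150,180,200,220,240,260,275,285,288,291,294): print(v,' '.join(str(int(x)) for x in g[v,305:342]))
print(g[100:130,321].astype(int).tolist()); print(g[280:300,310].astype(int).tolist())
E
```

```text
t: 2.92
tool_pos: [450.5, -281.9, 119.6]
orientation: [3.14, 0.002, 1.84]
force: [0.2, -0.3, 0.5]
grip_width: 87.7
[ 450.46915326 -281.8575779   119.57889477] [3.13979862e+00 2.40264899e-03 1.83987094e+00]
112 82 77 82 82 82 89 96 99 99 104 108 110 117 114 113 106 106 102 96 91 87 84 81 80 82 79 84 80 83 82 125 133 132 133 133 134 135
116 82 79 81 82 82 89 93 100 104 107 108 113 117 117 108 110 105 103 97 94 83 80 80 76 83 79 82 81 74 123 136 133 133 133 134 132 135
150 127 126 94 81 76 87 95 99 102 107 106 113 113 113 109 108 101 100 97 92 94 85 82 122 135 129 128 125 123 102 86 80 99 127 129 127 123
180 131 133 109 86 79 81 98 103 116 149 174 186 196 175 162 129 106 105 97 92 112 132 132 134 133 133 133 132 134 134 134 133 133 135 135 134 133
200 134 132 101 80 77 111 137 149 158 168 175 187 195 187 178 169 163 154 138 123 129 131 134 133 131 134 134 131 132 132 132 130 132 130 133 128 131
220 129 130 94 77 79 110 133 146 159 165 173 185 195 187 178 166 165 153 138 122 126 131 132 133 132 132 133 131 133 132 133 134 132 129 132 134 131
240 74 77 79 76 73 108 133 147 159 168 175 182
[... 488 characters left out ...]
10 210 206 205 207
288 132 139 148 147 140 132 125 119 106 96 89 80 77 84 93 107 117 128 133 148 158 160 160 152 144 136 129 177 199 206 210 211 213 212 216 216 213
291 147 144 151 153 159 161 166 169 171 174 178 184 184 183 179 176 174 172 169 168 164 158 155 147 151 183 198 203 205 206 210 211 211 215 218 217 214
294 204 119 40 61 80 106 119 141 156 168 177 181 180 180 171 160 149 134 118 104 72 43 71 189 206 210 209 208 206 203 203 206 203 204 205 208 204
[137, 138, 134, 102, 97, 102, 105, 104, 102, 102, 104, 103, 106, 104, 106, 105, 105, 103, 106, 105, 104, 104, 106, 106, 104, 106, 102, 105, 105, 104]
[85, 84, 78, 74, 77, 77, 77, 78, 132, 157, 158, 161, 167, 168, 106, 44, 18, 20, 22, 26]
```

```bash
python3 - <<'E'
from h import *
import pickle
s,c=pickle.load(open("w3.pkl","rb"));T=T_of(c,s)
p=onplane(c,[(317.2,103),(317,200),(317,240),(316.9,275),(316.7,282)],T,50);print(p.round(1))
t=T.copy();W=np.eye(4);W[:3,:3]=R.from_euler('xyz',s["orientation"]).as_matrix();W[:3,3]=s["tool_pos"]
print(((p-W[:3,3])@W[:3,:3]).round(1)); d=p[1]-p[3];print(np.arctan2(d[1],d[0]))
E
```

```text
[[ 428.2 -203.2   50. ]
 [ 446.8 -272.2   50. ]
 [ 455.5 -304.2   50. ]
 [ 463.6 -334.4   50. ]
 [ 465.2 -340.7   50. ]]
[[ 81.9  -0.7  69.4]
 [ 10.5  -1.1  69.6]
 [-22.8  -1.2  69.6]
 [-54.   -1.4  69.7]
 [-60.4  -1.6  69.7]]
1.8349215761162871
```

```bash
python3 -m pendant '[[0,-0.011,0.3,0,-1],[0,0,0.3,0,-1],[0,0,0.28,0,-1],[0,0,0,0,-1],[0,0,0,0,-1]]' 40; python3 -c "
from bench import *;s=state();print(s['tool_pos'],s['orientation'],s['force'])"
```

```text
t: 3.38
tool_pos: [448.2, -281.2, 30.2]
orientation: [-3.141, -0.001, 1.84]
force: [0.1, 0.2, 0.3]
grip_width: 87.7
[ 448.21751318 -281.15595571   30.24760448] [-3.14122749e+00 -6.45909291e-04  1.84039113e+00] [0.05325557 0.17695256 0.32527482]
```

Now close on the shaft.

```bash
python3 -m pendant '[[0,0,-0.005,0,0.5],[0,0,0,0,1],[0,0,0,0,1],[0,0,0,0,1],[0,0,0,0,1]]' 40; python3 -m pendant '[[0,0,0,0,1],[0,0,0,0,1],[0,0,0,0,1]]' 40
```

```text
t: 3.8
tool_pos: [448.7, -281.5, 31.1]
orientation: [3.141, 0.001, 1.841]
force: [-0.5, 0.3, 1.4]
grip_width: 57.9
t: 4.05
tool_pos: [448.1, -281.1, 30.2]
orientation: [3.142, -0.0, 1.841]
force: [0.5, 0.7, 1.2]
grip_width: 38.0
```

```bash
python3 -m pendant '[[0,0,0,0,1],[0,0,0,0,1],[0,0,0,0,1],[0,0,0,0,1],[0,0,0,0,1]]' 40; python3 -m pendant '[[0,0,0,0,1],[0,0,0,0,1]]' 40
```

```text
t: 4.47
tool_pos: [448.1, -281.1, 30.0]
orientation: [-3.141, -0.0, 1.841]
force: [0.1, -0.6, -1.5]
grip_width: 10.8
t: 4.63
tool_pos: [448.1, -281.1, 30.1]
orientation: [-3.142, -0.0, 1.841]
force: [-0.6, 0.4, -1.8]
grip_width: 11.1
```

```bash
python3 -m pendant '[[0,0,-0.2,0,1],[0,0,-0.3,0,1],[0,0,-0.3,0,1],[0,0,-0.2,0,1],[0.145,0.105,0,0,1]]' 40; python3 -m pendant '[[0.29,0.21,0,0,1],[0.29,0.21,0,0,1],[0.29,0.21,0,0,1],[0.29,0.21,0,0,1],[0.29,0.21,0,0,1]]' 40;  python3 -m pendant '[[0.29,0.21,0,0,1],[0.29,0.21,0,0,1],[0.145,0.105,0,0,1],[0,0,0,0,1],[0,0,0,0,1]]' 40; python3 snap.py w4; python3 snap.py s4 scene
```

```text
t: 5.05
tool_pos: [456.7, -268.3, 134.4]
orientation: [3.137, 0.008, 1.839]
force: [1.0, -0.4, -1.6]
grip_width: 11.3
t: 5.47
tool_pos: [516.9, -94.9, 130.0]
orientation: [-3.141, -0.0, 1.84]
force: [0.7, -0.6, -1.5]
grip_width: 11.0
t: 5.88
tool_pos: [548.0, -11.9, 129.9]
orientation: [-3.141, -0.0, 1.843]
force: [0.1, -0.0, -1.5]
grip_width: 11.2
```

View pics/w4.png

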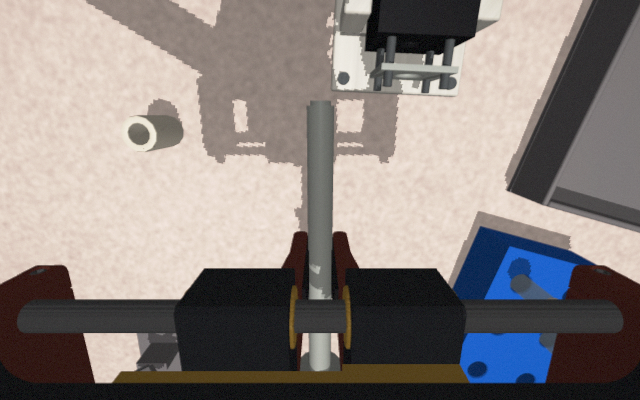

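View pics/s4.png

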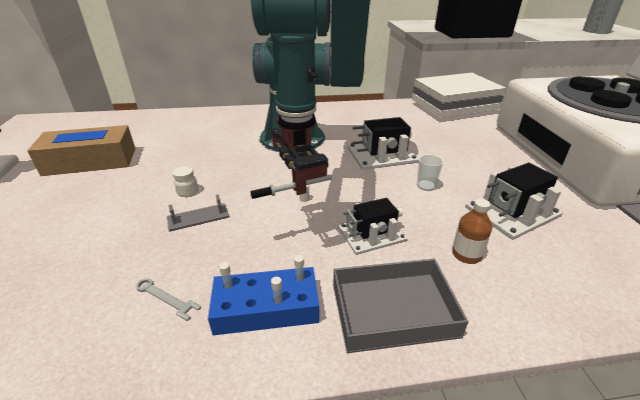

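```bash
python3 - <<'E'
from h import *
import pickle
s,c=pickle.load(open("w4.pkl","rb"));T=T_of(c,s)
im=c["color"][:,:,::-1]
cv2.imwrite("pics/w4c.png",cv2.resize(im[0:110,320:500],None,fx=4.4,fy=4.4,interpolation=cv2.INTER_CUBIC))
P=cloud(c,T)
for uv in [(340,60),(420,30),(420,20),(410,65),(415,88),(350,90),(455,90)]: print(uv,c["depth"][uv[1],uv[0]],P[uv[1],uv[0]].round(1))
E
```

```text
(340, 60) 259.87332 [533.6 106.6   9.9]
(420, 30) 190.52438 [574.9 124.2  80.3]
(420, 20) 189.17767 [573.  129.3  80.2]
(410, 65) 201.46165 [577.1 105.1  74.2]
(415, 88) 265.446 [601.6 102.6  10.3]
(350, 90) 266.4219 [548.6  86.2   9.7]
(455, 90) 265.7612 [635.1 110.2  10.5]
```

View pics/w4c.png

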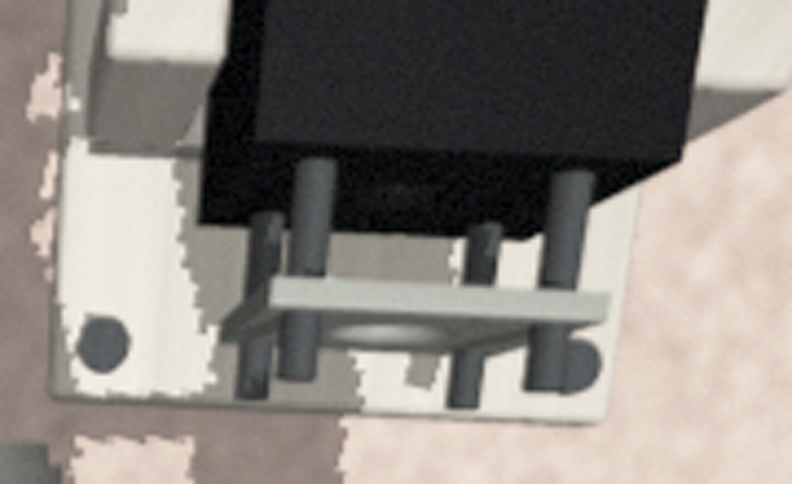

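```bash
python3 - <<'E'
from h import *
import pickle
s,c=pickle.load(open("w4.pkl","rb"));T=T_of(c,s)
k=4.4
def f(pts,z): return onplane(c,[((x+.5)/k-.5+320,(y+.5)/k-.5) for x,y in pts],T,z)
for name,pts,z in [("block",[(258,143),(688,160)],80),("plateout",[(270,305),(605,322)],75),("platein",[(272,279),(610,294)],75),("base",[(52,398),(602,422)],10)]:
    p=f(pts,z);d=p[1]-p[0];m=p.mean(0)
    print(name,p.round(1).tolist(),"len",np.linalg.norm(d).round(1),"yaw",np.arctan2(d[1],d[0])+np.pi/2,"mid",m.round(1))
    print("    px", [((x+.5)/k-.5+320,(y+.5)/k-.5) for x,y in pts])
E
```

```text
block [[550.7, 116.3, 80.0], [609.4, 130.4, 80.0]] len 60.4 yaw 1.8065518552494644 mid [580.  123.3  80. ]
    px [(378.25, 32.11363636363636), (475.97727272727275, 35.97727272727273)]
plateout [[559.7, 97.7, 75.0], [608.1, 108.7, 75.0]] len 49.6 yaw 1.7951192047093372 mid [583.9 103.2  75. ]
    px [(380.97727272727275, 68.93181818181817), (457.1136363636364, 72.79545454545453)]
platein [[558.8, 101.1, 75.0], [607.3, 112.5, 75.0]] len 49.8 yaw 1.801189737106446 mid [583.1 106.8  75. ]
    px [(381.4318181818182, 63.022727272727266), (458.25, 66.43181818181817)]
base [[533.3, 81.9, 10.0], [638.1, 106.4, 10.0]] len 107.6 yaw 1.800871098665347 mid [585.7  94.2  10. ]
    px [(331.4318181818182, 90.06818181818181), (456.43181818181813, 95.52272727272727)]
```

```bash
python3 - <<'E'
from h import *
import pickle
s,c=pickle.load(open("w4.pkl","rb"));T=T_of(c,s)
g=cv2.cvtColor(c["color"],cv2.COLOR_RGB2GRAY)
D=c["depth"]
for v in (100,104,110,130,160,190,220,245): print(v,' '.join(str(int(x)) for x in g[v,300:345]),'|',D[v,320].round(1))
print(g[92:110,320].astype(int).tolist())
P=cloud(c,T)
for v in (110,140,180,220): print(P[v,320].round(1),P[v,321].round(1))
print(s['tool_pos'],s['orientation'])
E
```

```text
100 135 133 136 134 131 130 134 134 133 135 118 118 121 123 126 126 123 126 127 127 128 128 126 123 125 119 120 121 122 123 125 130 130 133 131 132 133 200 213 211 208 193 179 166 180 | 131.6
104 129 129 126 126 128 126 125 127 130 135 98 90 94 101 104 106 111 115 114 119 124 118 116 114 114 106 104 103 100 97 96 133 140 139 138 137 193 204 211 218 219 220 219 218 216 | 130.2
110 132 133 134 135 134 133 123 96 90 95 100 103 104 104 111 112 112 115 116 118 125 124 115 114 113 111 110 107 108 106 100 98 95 90 127 133 133 196 207 210 213 212 217 219 216 | 129.9
130 138 138 136 137 135 135 123 94 89 93 100 104 106 108 110 113 114 117 117 117 121 121 117 117 111 112 112 107 106 107 102 98 92 95 124 130 186 211 211 216 214 213 212 210 209 | 132.7
160 136 136 137 139 138 135 131 95 86 92 97 102 105 109 108 110 111 114 116 120 117 116 117 114 111 109 107 106 102 104 100 95 93 114 129 173 206 217 218 222 220 216 213 214 212 | 135.9
190 220 184 150 143 140 141 139 108 90 94 96 103 106 106 109 112 113 116 118 117 119 117 114 111 112 110 108 107 106 101 99 93 91 198 217 218 221 223 222 221 219 222 220 217 212 | 140.0
220 150 140 135 140 142 137 140 114 91 93 98 100 103 109 109 112 109 114 116 113 115 114 116 113 110 112 108 106 107 97 100 91 141 210 220 219 218 219 219 224 226 227 226 224 223 | 144.1
245 37 34 36 34 31 32 21 26 74 93 93 97 104 107 110 112 110 112 115 114 118 114 115 113 112 108 109 106 105 101 97 94 46 24 33 33 36 33 32 33 33 31 26 37 34 | 148.1
[131, 131, 131, 132, 133, 133, 133, 134, 128, 124, 121, 124, 124, 123, 122, 124, 122, 122]
[528.7  61.3 156.6] [529.1  61.4 156. ]
[532.   49.3 154.9] [532.4  49.5 155.9]
[536.7  32.4 155.7] [537.2  32.5 155.3]
[541.8  14.2 155.5] [542.1  14.7 156.7]
[547.97626292 -11.92076305 129.85754119] [-3.14077307e+00 -3.60827342e-05  1.84325842e+00]
```

```bash
python3 - <<'E'
from h import *
import pickle
s,c=pickle.load(open("w4.pkl","rb"));T=T_of(c,s)
p=onplane(c,[(320.2,102),(320.1,110),(320.1,130),(319.9,160),(319.7,190),(319.5,220)],T,149.8);print(p.round(1))
d=p[1]-p[5];print(np.arctan2(d[1],d[0]))
W=np.eye(4);W[:3,:3]=R.from_euler('xyz',s["orientation"]).as_matrix();W[:3,3]=s["tool_pos"];print(((p-W[:3,3])@W[:3,:3]).round(2))
E
```

```text
[[527.9  64.6 149.8]
 [528.7  61.4 149.8]
 [531.   53.2 149.8]
 [534.5  40.2 149.8]
 [538.2  26.6 149.8]
 [542.1  12.3 149.8]]
1.8365983427337258
[[ 79.15   1.21 -19.94]
 [ 75.81   1.17 -19.94]
 [ 67.25   1.16 -19.94]
 [ 53.85   1.05 -19.94]
 [ 39.74   0.94 -19.94]
 [ 24.87   0.83 -19.94]]
```

```bash
python3 - <<'E'
from h import *
c=load("top0.npz");T=T_of(c)
print(onplane(c,[(337,131),(401,131),(400,97),(337,97)],T,50).round())
E
python3 -m pendant '[[0,0,0,0.043,1],[-0.016,0.3,0,0,1],[0,0.308,0,0,1],[0,0,0.2,0,1],[0,0,0.3,0,1]]' 40; python3 -m pendant '[[0,0,0.3,0,1],[0,0,0,0,1],[0,0,0,0,1]]' 40; python3 snap.py w5; python3 snap.py s5 scene
```

```text
[[ 695.    3.   50.]
 [ 700. -199.   50.]
 [ 809. -194.   50.]
 [ 803.    5.   50.]]
t: 6.4
tool_pos: [612.5, -2.1, 82.6]
orientation: [3.133, 0.003, 1.805]
force: [-0.9, -0.4, -1.1]
grip_width: 11.2
t: 6.65
tool_pos: [605.6, -1.2, 48.8]
orientation: [-3.137, -0.002, 1.805]
force: [-0.3, 0.6, -1.2]
grip_width: 10.9
```

View pics/w5.png

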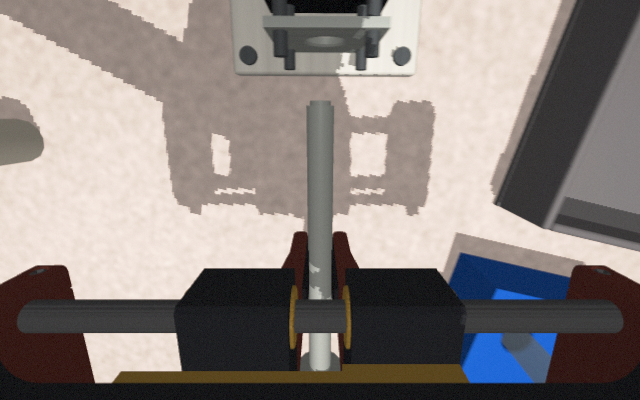

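```bash
python3 - <<'E'
from snap import *
s,c=snap("w6");T=T_of(c,s);print(s["tool_pos"],s["orientation"])
im=c["color"][:,:,::-1]
cv2.imwrite("pics/w6c.png",cv2.resize(im[0:120,230:420],None,fx=4.2,fy=4.2,interpolation=cv2.INTER_CUBIC))
g=cv2.cvtColor(c["color"],cv2.COLOR_RGB2GRAY)
for v in (100,106,110,150,200,230): print(v,' '.join(str(int(x)) for x in g[v,300:342]))
E
```

```text
[608.468786    -1.08489646  51.52123572] [3.14018664e+00 5.30782057e-04 1.80565112e+00]
100 152 152 150 154 152 150 150 150 148 147 132 128 131 129 133 137 138 136 136 137 137 137 135 137 136 135 136 133 130 132 132 145 145 150 147 151 151 151 154 155 152 153
106 146 145 145 148 150 150 117 101 107 112 106 111 112 116 119 120 122 123 127 131 132 130 128 124 123 121 119 116 114 111 109 106 104 111 141 147 149 145 146 148 147 149
110 143 145 142 146 147 149 126 98 99 104 109 113 112 117 118 120 120 124 126 128 133 131 125 124 120 121 118 117 117 111 108 105 103 105 140 145 147 146 143 147 146 148
150 150 146 150 151 153 151 137 100 99 103 108 109 114 115 120 119 122 124 125 129 128 130 126 124 120 120 116 115 113 112 108 103 100 128 146 147 148 147 144 144 145 145
200 149 149 149 149 148 152 150 114 97 101 105 109 111 118 120 119 122 121 123 123 127 126 123 125 120 122 121 117 113 108 107 103 104 139 148 147 147 146 146 147 146 147
230 234 233 232 178 150 149 147 123 99 99 108 111 112 115 119 121 124 120 124 123 125 124 123 119 122 120 118 117 111 109 102 101 186 226 231 231 230 232 233 234 230 231
```

View pics/w6c.png

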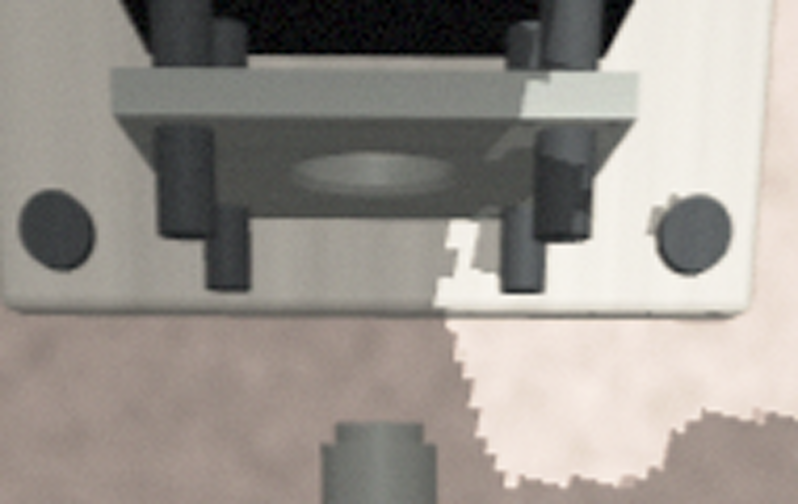

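View pics/s5.png

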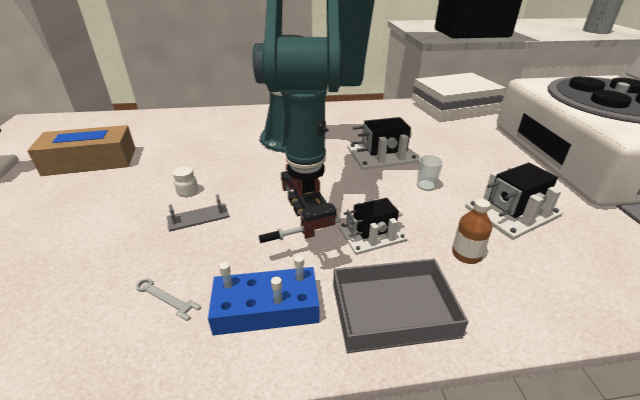

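```bash
python3 - <<'E'
from h import *
import pickle
s,c=pickle.load(open("w6.pkl","rb"));T=T_of(c,s)
W=np.eye(4);W[:3,:3]=R.from_euler('xyz',s["orientation"]).as_matrix();W[:3,3]=s["tool_pos"]
k=4.2
def f(pts,z): return onplane(c,[((x+.5)/k-.5+230,(y+.5)/k-.5) for x,y in pts],T,z)
tl=lambda p:(p-W[:3,3])@W[:3,:3]
for n,pts,z in [("plateout",[(115,117),(636,119)],75),("platein",[(112,68),(638,73)],75),("plate bottom out",[(168,216),(590,216)],25),("hole",[(290,172),(460,172)],50),("base",[(5,306),(748,313)],10)]:
    q=f(pts,z);p=tl(q);d=p[1]-p[0];print(n,p.round(2).tolist(),"mid",p.mean(0).round(2),"ang",(d[0]/d[1]).round(4),"len",np.linalg.norm(d).round(1), q.mean(0).round(1))
p=tl(onplane(c,[(320.0,103),(320.0,106),(319.9,150),(319.8,200),(319.6,230)],T,s["tool_pos"][2]+19.9));print(p.round(2))
E
```

```text
plateout [[107.5, -24.08, -23.57], [107.3, 25.6, -23.5]] mid [107.4    0.76 -23.53] ang -0.0041 len 49.7 [584.2 103.5  75. ]
platein [[111.65, -24.13, -23.57], [111.21, 25.59, -23.5]] mid [111.43   0.73 -23.54] ang -0.009 len 49.7 [583.2 107.5  75. ]
plate bottom out [[107.95, -26.7, 26.43], [107.91, 29.05, 26.5]] mid [107.93   1.18  26.47] ang -0.0008 len 55.8 [584.5 104.2  25. ]
hole [[107.97, -8.99, 1.45], [107.96, 10.33, 1.48]] mid [107.97   0.67   1.46] ang -0.0007 len 19.3 [584.  104.1  50. ]
base [[98.77, -53.04, 41.39], [97.72, 54.83, 41.55]] mid [98.24  0.89 41.47] ang -0.0097 len 107.9 [586.5  94.7  10. ]
[[ 78.77   1.11 -19.94]
 [ 77.52   1.11 -19.94]
 [ 58.43   1.05 -19.93]
 [ 34.91   0.97 -19.92]
 [ 19.75   0.86 -19.91]]
```

```bash
python3 -m pendant '[[0,-0.004,0.1,0,1],[0,0,0.098,0,1],[0,0,0,0,1],[0,0,0,0,1],[0,0,0,0,1]]' 40; python3 - <<'E'
from snap import *
s,c=snap("w7");T=T_of(c,s);print(s["tool_pos"],s["orientation"],s["force"])
im=c["color"][:,:,::-1]
cv2.imwrite("pics/w7c.png",cv2.resize(im[0:120,230:420],None,fx=4.2,fy=4.2,interpolation=cv2.INTER_CUBIC))
P=cloud(c,T)
for v in (110,140,180,220): print([P[v,u,2].round(1) for u in (318,319,320,321,322)])
g=cv2.cvtColor(c["color"],cv2.COLOR_RGB2GRAY)
for v in (106,150,230): print(v,' '.join(str(int(x)) for x in g[v,300:342]))
s,c=snap("s7","scene"); im=c["color"][:,:,::-1]
cv2.imwrite("pics/s7c.png",cv2.resize(im[180:260,260:420],None,fx=5,fy=5,interpolation=cv2.INTER_CUBIC))
E
```

```text
t: 7.22
tool_pos: [607.2, -0.0, 30.3]
orientation: [-3.141, -0.0, 1.807]
force: [-0.6, 1.2, -1.9]
grip_width: 11.1
[ 6.07181961e+02 -3.74578804e-02  3.02800769e+01] [-3.14127600e+00 -2.24336296e-04  1.80699595e+00] [-0.58730303  1.17508073 -1.92151632]
[np.float64(55.4), np.float64(56.7), np.float64(57.4), np.float64(57.7), np.float64(55.6)]
[np.float64(56.4), np.float64(56.3), np.float64(56.3), np.float64(57.1), np.float64(57.3)]
[np.float64(56.4), np.float64(55.1), np.float64(56.5), np.float64(56.8), np.float64(56.6)]
[np.float64(55.7), np.float64(56.1), np.float64(56.1), np.float64(56.5), np.float64(55.9)]
106 148 147 147 148 149 149 115 102 107 107 105 109 115 116 116 122 119 123 129 130 130 129 126 122 121 119 117 116 113 107 109 107 105 109 140 147 147 148 146 144 145 145
150 148 146 148 149 150 150 134 103 98 101 106 107 112 116 118 118 121 122 124 126 127 127 122 123 121 119 118 112 113 108 103 103 100 120 144 144 146 149 151 146 149 146
230 145 147 148 145 145 143 141 120 95 98 103 108 116 117 118 118 123 123 124 125 124 123 121 119 119 118 116 116 113 106 101 101 123 145 149 149 216 227 229 228 222 220
```

View pics/w7c.png

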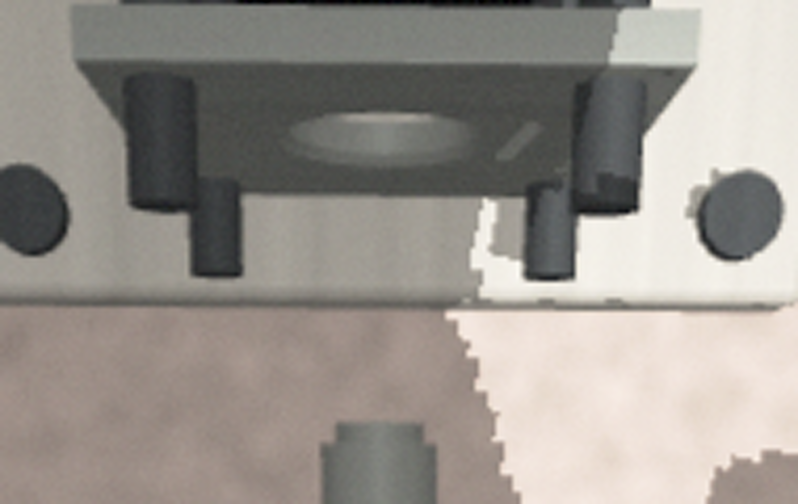

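View pics/s7c.png

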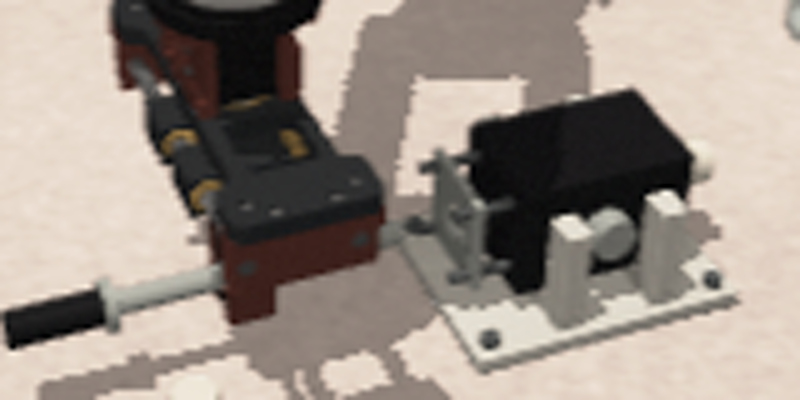

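```bash
python3 - <<'E'
from h import *
import pickle
s,c=pickle.load(open("w7.pkl","rb"));T=T_of(c,s)
W=np.eye(4);W[:3,:3]=R.from_euler('xyz',s["orientation"]).as_matrix();W[:3,3]=s["tool_pos"]
k=4.2
def f(pts,z): return onplane(c,[((x+.5)/k-.5+230,(y+.5)/k-.5) for x,y in pts],T,z)
tl=lambda p:(p-W[:3,3])@W[:3,:3]
for n,pts,z in [("plateout",[(77,62),(699,66)],75),("platein",[(71,6),(702,9)],75),("hole",[(283,136),(475,136)],50),("base",[(-55,300),(780,305)],10),("upperpins",[(160,200),(608,203)],67),("lowerpins",[(217,265),(551,268)],33)]:
    q=f(pts,z);p=tl(q);d=p[1]-p[0];print(n,p.round(2).tolist(),"mid",p.mean(0).round(2),"ang",(d[0]/d[1]).round(4),"len",np.linalg.norm(d).round(1), q.mean(0).round(1))
p=tl(onplane(c,[(320.0,103),(320.0,106),(319.8,150),(319.5,230)],T,50));print(p.round(2))
E
```

```text
plateout [[106.3, -23.11, -44.69], [105.96, 26.65, -44.7]] mid [106.13   1.77 -44.7 ] ang -0.0067 len 49.8 [584.1 103.6  75. ]
platein [[110.24, -23.33, -44.69], [109.98, 26.63, -44.7]] mid [110.11   1.65 -44.7 ] ang -0.0051 len 50.0 [583.  107.4  75. ]
hole [[106.75, -8.35, -19.69], [106.73, 10.52, -19.7]] mid [106.74   1.08 -19.7 ] ang -0.001 len 18.9 [583.3 104.   50. ]
base [[96.9, -55.19, 20.32], [96.17, 53.28, 20.28]] mid [96.54 -0.96 20.3 ] ang -0.0067 len 108.5 [583.7  93.6  10. ]
upperpins [[97.76, -18.14, -36.69], [97.48, 21.12, -36.7]] mid [ 97.62   1.49 -36.7 ] ang -0.0072 len 39.3 [585.8  95.2  67. ]
lowerpins [[97.6, -17.16, -2.69], [97.25, 20.51, -2.7]] mid [97.43  1.67 -2.7 ] ang -0.0094 len 37.7 [586.   95.1  33. ]
[[ 78.78   1.11 -19.7 ]
 [ 77.53   1.11 -19.7 ]
 [ 58.4    1.   -19.71]
 [ 19.68   0.81 -19.72]]
```

```bash
python3 - <<'E'
from h import *
import pickle
s,c=pickle.load(open("w7.pkl","rb"))
m=c["mount"]
for z in (0,-10,-20,-40,-61,-80):
    print(z,[proj(c,[[x,y,z]],m)[0].round(0).tolist() for x,y in ((10,6),(10,19),(37,19))])
P=cloud(c,m)
for uv in [(345,245),(350,260),(380,290),(440,290),(460,330),(300,245),(260,290),(320,318),(400,290),(400,272),(345,236)]: print(uv,P[uv[1],uv[0]].round(1))
E
cd pics; python3 -c "
import cv2;i=cv2.imread('w5.png');cv2.imwrite('w5f.png',cv2.resize(i[220:400,250:400],None,fx=4,fy=3.3))"
```

```text
0 [[329.0, 234.0], [352.0, 234.0], [353.0, 186.0]]
-10 [[329.0, 241.0], [354.0, 241.0], [356.0, 191.0]]
-20 [[330.0, 249.0], [356.0, 248.0], [358.0, 196.0]]
-40 [[332.0, 268.0], [362.0, 268.0], [364.0, 208.0]]
-61 [[334.0, 295.0], [369.0, 294.0], [372.0, 225.0]]
-80 [[336.0, 329.0], [378.0, 329.0], [383.0, 248.0]]
(345, 245) [ 11.8  13.4 -19.8]
(350, 260) [ 12.2  14.2 -37.1]
(380, 290) [ 33.5  15.2 -96.5]
(440, 290) [ 34.   29.1 -97.4]
(460, 330) [  28.5   31.4 -104.4]
(300, 245) [ 11.9  -8.8 -20. ]
(260, 290) [ 33.9 -13.3 -97. ]
(320, 318) [ 26.9   0.9 -98. ]
(400, 290) [ 33.9  19.8 -97.1]
(400, 272) [ 33.5  22.1 -87.7]
(345, 236) [12.  14.3 -8.4]
```

View pics/w5f.png

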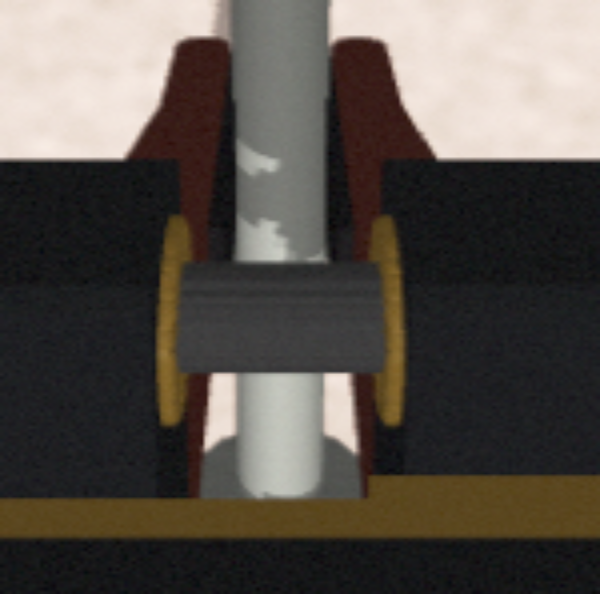

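```bash
python3 -m pendant '[[0.1,0.002,0,0,1],[0.1,0,0,0,1],[0.08,0,0,0,1],[0.05,0,0,0,1],[0.04,0,0,0,1]]' 40;python3 -m pendant '[[0.03,0,0,0,1],[0.03,0,0,0,1],[0.02,0,0,0,1],[0.0,0,0,0,1]]' 40; python3 snap.py w8
```

```text
t: 7.73
tool_pos: [598.4, 37.1, 30.4]
orientation: [-3.141, -0.0, 1.808]
force: [0.6, 0.6, -1.6]
grip_width: 11.0
t: 8.07
tool_pos: [596.9, 43.9, 30.4]
orientation: [-3.142, -0.0, 1.807]
force: [-0.3, 0.7, -2.6]
grip_width: 11.0
```

View pics/w8.png

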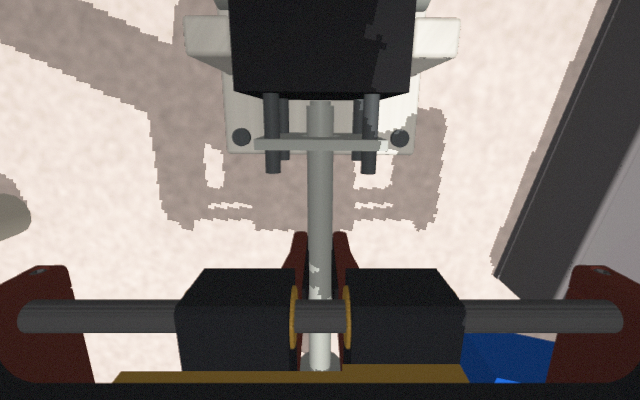

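```bash
python3 - <<'E'
from h import *
import pickle
s,c=pickle.load(open("w8.pkl","rb"));m=c["mount"]
im=c["color"][:,:,::-1]
cv2.imwrite("pics/w8c.png",cv2.resize(im[70:190,220:420],None,fx=4,fy=4,interpolation=cv2.INTER_CUBIC))
g=cv2.cvtColor(c["color"],cv2.COLOR_RGB2GRAY)
for v in (105,120,125,165,200): print(v,' '.join(str(int(x)) for x in g[v,258:385]))
E
```

```text
105 159 155 157 156 156 89 55 57 57 61 61 65 67 68 65 64 63 61 53 52 51 58 63 63 67 66 62 63 58 56 91 148 161 161 162 165 163 162 168 166 167 169 164 163 162 161 160 157 140 137 136 137 115 113 116 116 120 121 127 128 133 139 138 137 129 130 130 121 118 119 115 112 124 138 143 144 157 160 160 162 159 160 163 160 160 162 164 163 161 161 165 164 166 164 164 94 53 52 59 63 63 67 101 104 98 69 55 66 77 86 86 91 94 101 106 106 101 105 96 92 79 192 242 245 245 243 243
120 158 155 155 155 157 117 66 57 57 59 62 63 62 69 66 66 61 60 57 54 50 55 56 62 68 67 66 60 56 55 73 148 158 163 162 164 163 166 170 169 167 168 167 162 164 163 160 160 131 104 100 109 113 115 119 122 123 126 130 127 133 133 137 136 133 132 129 123 123 122 120 116 114 112 107 110 150 159 158 163 161 159 164 164 162 162 161 164 164 164 165 166 165 169 125 68 54 52 56 62 63 63 66 66 55 45 48 56 57 78 89 94 102 104 103 104 99 96 94 81 188 242 246 246 244 244 244
125 158 158 157 153 156 135 75 54 53 56 61 62 65 65 68 66 66 58 59 58 57 48 58 60 67 65 61 63 64 53 49 146 162 162 163 163 165 165 166 168 168 167 164 163 162 161 162 
[... 589 characters left out ...]
157 154 149 150 152 151 150 149 150 149 150 150 153 156 156 156 157 160 158 155 157 226 234 232 234 235 210 106 50 55 57 56 63 65 65 66 67 66 64 66 61 90 223 236 236 235 234 235 236 236 238
200 147 148 147 147 150 151 150 150 153 153 155 153 154 152 152 154 153 154 152 148 151 152 154 156 155 163 157 156 154 153 151 150 154 151 154 156 156 157 157 156 158 158 158 156 155 155 161 154 157 120 99 106 111 113 116 117 123 125 128 130 128 132 133 132 129 126 127 124 125 121 116 114 110 104 111 147 157 153 153 155 155 152 154 150 149 150 152 149 149 150 150 150 150 151 152 156 158 161 161 161 159 158 155 156 154 153 153 155 152 154 153 153 154 151 155 153 154 156 159 154 156 153 153 156 152 147 150
```

View pics/w8c.png

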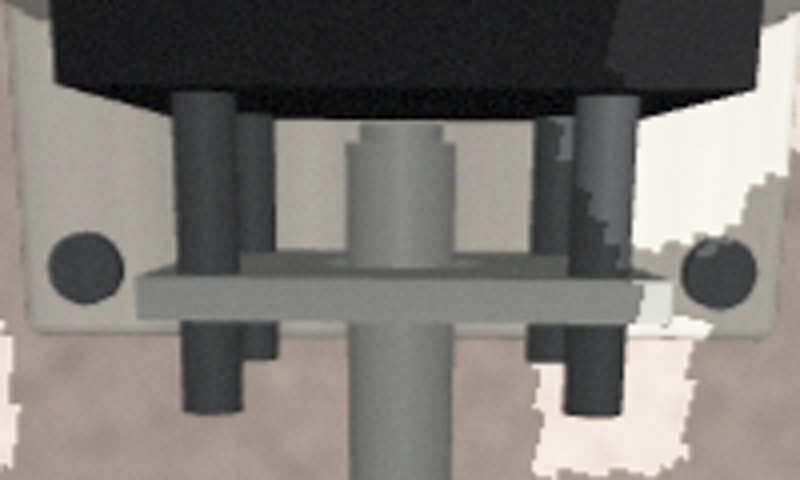

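```bash
python3 -m pendant '[[0.03,0.002,0,0,1],[0.02,0,0,0,1],[0.02,0,0,0,1],[0.02,0,0,0,1],[0,0,0,0,1]]' 40
```

```text
t: 8.53
tool_pos: [594.9, 52.8, 30.3]
orientation: [-3.141, -0.0, 1.807]
force: [0.8, -0.4, -1.5]
grip_width: 11.0
```

```bash
python3 -m pendant '[[0.02,0,0,0,1],[0.02,0,0,0,1],[0.02,0,0,0,1],[0.02,0,0,0,1],[0,0,0,0,1]]' 40;python3 -c "
from bench import *;s=state();print(s['force'],s['wrist_torque'])"
```

```text
t: 8.95
tool_pos: [593.0, 60.6, 30.3]
orientation: [-3.141, -0.0, 1.807]
force: [-0.5, 0.3, -1.7]
grip_width: 11.3
[-0.53257888  0.29186885 -1.65080233] [-0.01713913 -0.07244498  0.04551897]
```

```bash
python3 -m pendant '[[0.04,0,0,0,1],[0.04,0,0,0,1],[0.04,0,0,0,1],[0,0,0,0,1]]' 40; python3 -m pendant '[[0.04,0,0,0,1],[0.04,0,0,0,1],[0,0,0,0,1],[0,0,0,0,1]]' 40;python3 snap.py w9; python3 snap.py s9 scene;python3 -c "
import cv2
from bench import *;s=state();print(s['tool_pos'],s['force'],s['wrist_torque'])
i=cv2.imread('pics/s9.png');cv2.imwrite('pics/s9c.png',cv2.resize(i[170:270,260:420],None,fx=5,fy=5,interpolation=2))"
```

```text
t: 9.28
tool_pos: [590.0, 72.7, 30.3]
orientation: [-3.141, -0.0, 1.807]
force: [0.0, -0.3, -1.5]
grip_width: 10.8
t: 9.62
tool_pos: [588.4, 79.9, 30.4]
orientation: [-3.142, -0.0, 1.807]
force: [-0.9, -0.2, -1.6]
grip_width: 10.8
[588.55566286  79.64283906  30.38226301] [ 0.56486402  0.82172951 -2.17473694] [ 0.02272668 -0.0590847  -0.015378  ]
```

View pics/w9.png

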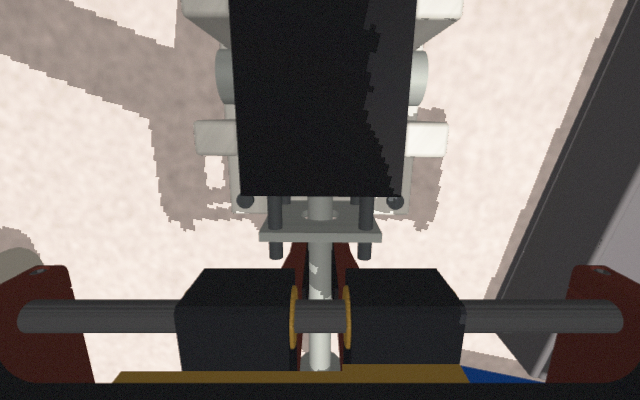

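View pics/s9c.png

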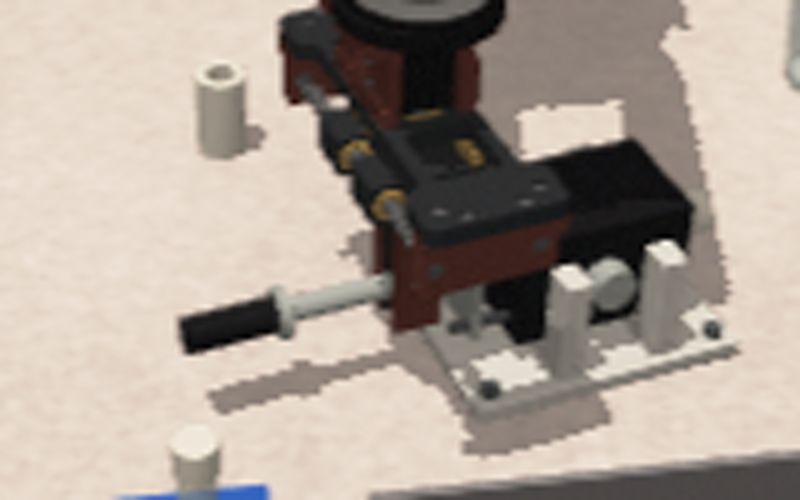

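```bash
python3 -m pendant '[[0,0,0,0,0.7],[0,0,0,0,0.4],[0,0,0,0,0],[0,0,0,0,-0.2],[0,0,0,0,-0.2]]' 40;python3 -m pendant '[[0,0,0,0,-0.2],[0,0,0,0,-0.2]]' 40; python3 snap.py s10 scene;python3 -c "
import cv2
i=cv2.imread('pics/s10.png');cv2.imwrite('pics/s10c.png',cv2.resize(i[170:270,260:420],None,fx=5,fy=5,interpolation=2))"
```

```text
t: 10.13
tool_pos: [588.7, 79.6, 30.5]
orientation: [3.141, -0.0, 1.807]
force: [-0.5, 0.8, -0.1]
grip_width: 36.7
t: 10.3
tool_pos: [588.6, 79.6, 30.4]
orientation: [3.142, -0.0, 1.807]
force: [0.0, 0.2, -0.2]
grip_width: 49.7
```

View pics/s10c.png

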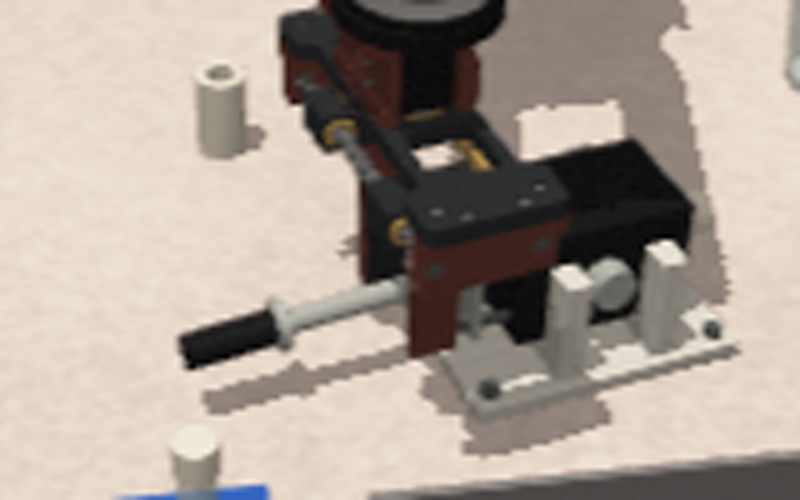

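```bash
python3 -m pendant '[[0,0,-0.2,0,-0.2],[0,0,-0.35,0,-0.2],[0,0,-0.35,0,-0.2],[-0.2,0,0,0,-0.2],[-0.35,0,0,0,-0.2]]' 40;python3 -m pendant '[[-0.31,0,0,0,-0.2],[0,0,0,0,-0.2],[0,0,0,0,-0.2],[0,0,0,0,-0.2]]' 40; python3 - <<'E'
from snap import *
s,c=snap("w11");T=T_of(c,s);print(s["tool_pos"],s["orientation"],s["force"])
im=c["color"][:,:,::-1]
s,c=snap("s11","scene")
E
```

```text
t: 10.77
tool_pos: [602.8, 28.3, 123.2]
orientation: [3.137, 0.0, 1.81]
force: [0.4, 0.0, -1.4]
grip_width: 52.8
t: 11.1
tool_pos: [608.1, -3.7, 120.1]
orientation: [-3.141, -0.001, 1.806]
force: [-0.8, 1.0, 0.3]
grip_width: 52.9
[608.11614675  -3.66301885 120.10919393] [-3.14086828e+00 -9.35880163e-04  1.80596204e+00] [-0.754624    1.04919136  0.30894963]
```

View pics/w11.png

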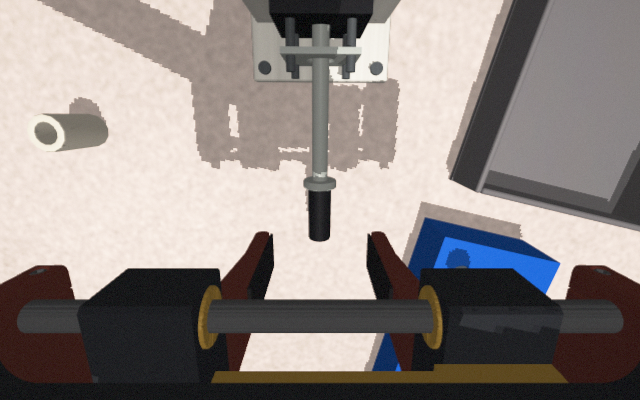

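View pics/s11.png

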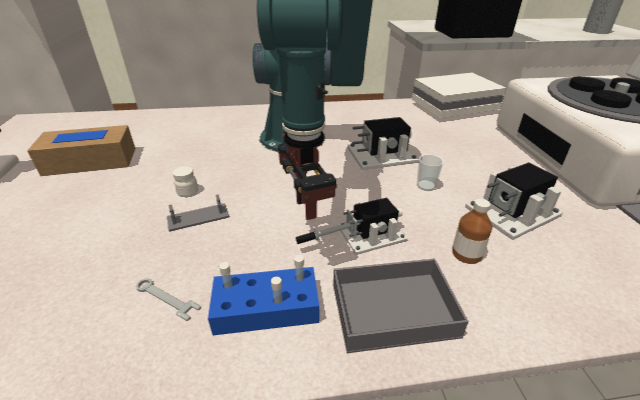

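Rod stays in the bore. The wrist view shows the collar at (320,183) and the tail end at (319,240). Now I measure the tail.

```bash
python3 - <<'E'
from h import *
import pickle
s,c=pickle.load(open("w11.pkl","rb"));m=c["mount"];T=T_of(c,s)
g=cv2.cvtColor(c["color"],cv2.COLOR_RGB2GRAY);P=cloud(c,T)
for v in (70,100,130,165,177,183,190,200,215,230,236): print(v,' '.join(str(int(x)) for x in g[v,300:340]))
print(g[172:246,319].astype(int).tolist())
for v in (70,100,130,160,195,205,215,225): 
    q=[P[v,u] for u in range(316,324) if c["depth"][v,u]>0]; print(v,len(q),np.median(q,0).round(1) if q else None)
E
```

```text
70 161 165 167 171 168 167 167 165 162 161 160 149 109 102 109 115 120 122 126 129 133 133 122 123 118 116 112 105 104 158 232 241 242 242 243 243 243 244 194 167
100 154 151 154 155 155 155 154 154 150 153 152 142 109 102 110 116 119 121 126 130 130 129 125 121 116 113 111 103 117 139 147 151 150 154 155 155 155 154 156 155
130 147 148 149 146 145 144 144 142 142 146 147 144 107 103 111 115 120 123 127 127 127 128 123 122 120 112 109 104 157 160 150 152 149 149 152 148 150 150 151 156
165 231 230 232 231 230 228 177 159 156 156 152 148 111 104 113 117 120 126 125 129 128 126 124 122 117 114 107 125 172 187 163 152 154 153 151 152 151 151 152 152
177 231 231 230 230 229 218 151 116 102 100 95 93 95 112 125 121 119 124 138 150 147 146 154 150 133 117 108 100 107 113 124 147 178 217 230 230 231 231 229 229
183 231 229 229 150 99 100 104 106 106 111 112 111 107 110 102 105 103 101 97 96 94 98 98 99 100 103 108 108 112 116 115 116 117 114 107 98 209 232 234 234
190 231 233 231 231 230 215 168 155 99 64 73 88 100 125 135 139 148 132 128 131 127 125 126 120 119 114 117 135 114 100 94 207 2
[... 426 characters left out ...]
229 231 231 230 230 232 231 230
236 228 228 228 226 226 226 231 232 164 68 25 28 25 26 26 33 39 36 42 42 42 41 34 30 32 27 30 24 27 53 218 234 233 233 234 233 232 231 232 234
[127, 128, 210, 222, 218, 150, 127, 129, 128, 111, 96, 96, 121, 127, 128, 128, 128, 128, 131, 87, 52, 42, 45, 49, 46, 45, 42, 46, 45, 42, 47, 43, 45, 47, 43, 41, 45, 46, 45, 44, 42, 47, 48, 46, 42, 47, 46, 44, 43, 44, 42, 46, 46, 49, 48, 45, 48, 45, 43, 44, 44, 41, 42, 41, 42, 45, 43, 42, 43, 104, 222, 235, 235, 233]
70 8 [584.9  97.2  53.7]
100 8 [589.4  78.2  52.1]
130 8 [594.2  58.1  50.8]
160 8 [599.3  36.7  49.2]
195 8 [605.5  10.8  50.8]
205 8 [607.3   2.9  49.7]
215 8 [609.3  -5.4  49.5]
225 8 [611.3 -13.8  48.7]
```

```bash
python3 - <<'E'
from h import *
import pickle
s,c=pickle.load(open("w11.pkl","rb"));m=c["mount"];T=T_of(c,s)
u=np.array([np.cos(1.803),np.sin(1.803)]);t=np.array([u[1],-u[0]])
W=np.eye(4);W[:3,:3]=R.from_euler('xyz',s["orientation"]).as_matrix();W[:3,3]=s["tool_pos"]
for n,uv,z in [("tail end top",(319.3,240.6),48),("tail front top",(319.6,191),50.9),("collar top back",(319.8,184),54.5),("shaft",(320.6,70),47.7),("shaft",(319.9,165),43.4),("tail",(319.2,230),39.5),("tail",(319.3,200),41)]:
    p=onplane(c,uv,T,z)[0];print(n,p.round(1),"s,t",(p[:2]@u).round(1),(p[:2]@t).round(1),"tool",((p-W[:3,3])@W[:3,:3]).round(1))
E
```

```text
tail end top [614.3 -27.1  48. ] s,t -167.7 591.6 tool [-24.3   0.6  72.1]
tail front top [604.8  13.9  50.9] s,t -125.7 591.8 tool [17.8  0.9 69.2]
collar top back [603.5  20.   54.5] s,t -119.4 591.9 tool [24.   1.1 65.6]
shaft [585.5  98.1  47.7] s,t -39.3 592.4 tool [104.1   1.8  72.5]
shaft [600.7  32.2  43.4] s,t -106.9 592.0 tool [36.6  1.2 76.7]
tail [612.9 -21.3  39.5] s,t -161.8 591.5 tool [-18.3   0.6  80.6]
tail [606.9   4.3  41. ] s,t -135.5 591.6 tool [ 7.9  0.7 79.1]
```

```bash
python3 -m pendant '[[-0.05,0,0.2,0,-0.2],[0,0,0.35,0,-0.2],[0,0,0.3,0,-0.2],[0,0,0.143,0,-0.2],[0,0,0,0,-0.2]]' 12;python3 -m pendant '[[0,0,0,0,-0.2],[0,0,0,0,-0.2]]' 12; python3 snap.py w12; python3 snap.py s12 scene;python3 -c "
import cv2
i=cv2.imread('pics/s12.png');cv2.imwrite('pics/s12c.png',cv2.resize(i[170:270,260:420],None,fx=5,fy=5,interpolation=2))"
```

```text
t: 11.62
tool_pos: [606.3, -7.2, 17.4]
orientation: [-3.135, -0.003, 1.808]
force: [-0.6, -0.7, 0.4]
grip_width: 52.9
t: 11.78
tool_pos: [610.6, -8.2, 22.0]
orientation: [3.14, 0.0, 1.808]
force: [0.4, -0.0, 0.4]
grip_width: 52.7
```

View pics/s12c.png

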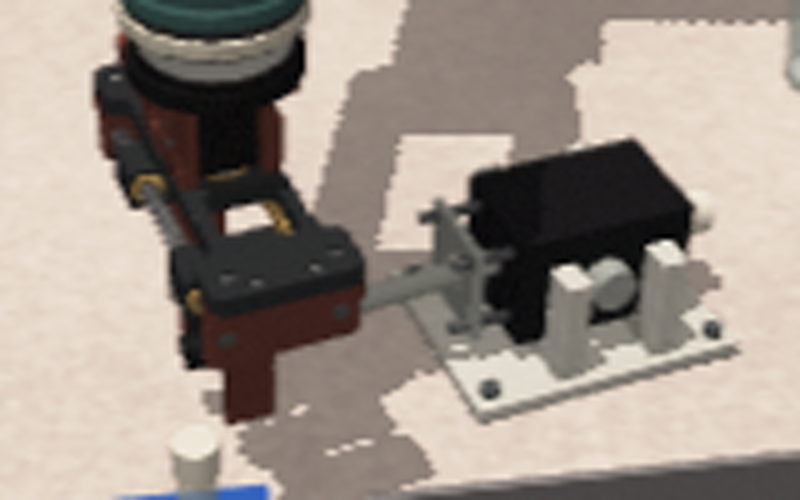

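View pics/w12.png

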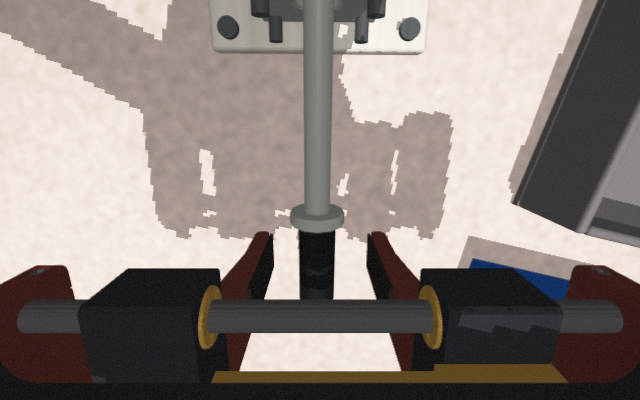

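```bash
python3 -m pendant '[[0,0,0,0,0.2],[0,0,0,0,0.4],[0,0,0,0,0.6],[0,0,0,0,1],[0,0,0,0,1]]' 10;python3 -m pendant '[[0,0,0,0,1],[0,0,0,0,1],[0,0,0,0,1]]' 10; python3 -c "
from bench import *;s=state();print(s['tool_pos'],s['force'],s['wrist_torque'])"; python3 snap.py w13
```

```text
t: 12.3
tool_pos: [609.9, -8.9, 21.3]
orientation: [3.141, -0.0, 1.807]
force: [0.4, 0.1, -0.7]
grip_width: 23.0
t: 12.55
tool_pos: [609.7, -8.9, 21.0]
orientation: [-3.141, -0.0, 1.807]
force: [-0.3, 0.0, -0.3]
grip_width: 17.3
[609.74261057  -8.86510989  21.00681929] [-0.26729853  0.03190263 -0.27610485] [-0.0658056  -0.09747669 -0.04811742]
```

View pics/w13.png

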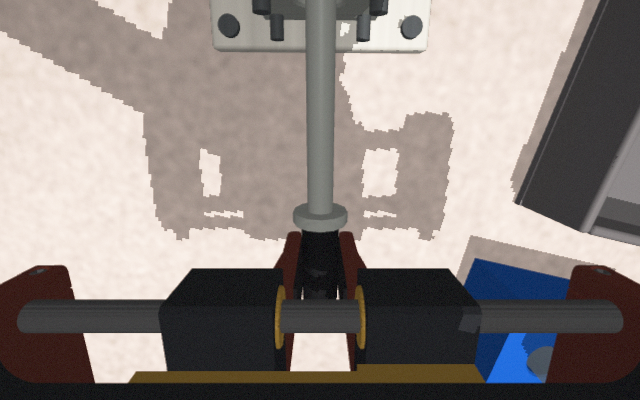

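```bash
python3 -m pendant '[[0,0,-0.02,0,1],[0,0,-0.03,0,1],[0,0,-0.03,0,1],[0,0,-0.01,0,1],[0,0,0,0,1]]' 8; python3 - <<'E'
from snap import *
s,c=snap("w14");T=T_of(c,s);print(s["tool_pos"],s["force"],s["wrist_torque"],s["grip_width"])
P=cloud(c,T)
for v in (30,60,90,120,150,180,200,240,255): 
    q=[P[v,u] for u in range(317,324) if c["depth"][v,u]>0]; print(v,len(q),np.median(q,0).round(1) if q else None)
E
```

```text
t: 13.02
tool_pos: [610.0, -8.8, 30.5]
orientation: [3.141, 0.0, 1.807]
force: [-0.1, -0.4, -0.4]
grip_width: 17.6
[609.98840467  -8.78227287  30.47857424] [-0.103103   -0.39674958 -0.42517331] [-0.06126307 -0.14795964  0.0345568 ] 17.638488658962505
30 7 [586.2  94.7  55.7]
60 7 [588.8  84.2  55.4]
90 7 [591.5  72.9  55.6]
120 7 [594.3  61.2  55.7]
150 7 [597.2  48.8  55.6]
180 7 [600.3  35.8  55.7]
200 7 [602.5  26.7  55.5]
240 7 [606.8   9.   58.8]
255 7 [608.6   1.5  58.5]
```

```bash
python3 -m pendant '[[0,0,-0.003,0,1],[0,0,0,0,1],[0,0,0,0,1],[0.03,0,0,0,1],[0.04,0,0,0,1]]' 45; python3 -m pendant '[[0.04,0,0,0,1],[0.04,0,0,0,1],[0.04,0,0,0,1],[0.04,0,0,0,1]]' 45;python3 -c "
from bench import *;s=state();print(s['tool_pos'],s['force'],s['wrist_torque'])"
```

```text
t: 13.48
tool_pos: [608.1, -2.0, 30.3]
orientation: [-3.141, -0.0, 1.806]
force: [-0.1, -1.1, -1.1]
grip_width: 17.2
t: 13.82
tool_pos: [604.3, 14.1, 30.4]
orientation: [-3.142, -0.0, 1.807]
force: [0.1, -0.1, -1.0]
grip_width: 17.1
[604.27817383  14.10466269  30.37347225] [ 0.09006862 -0.09360468 -1.00505696] [-0.11504567 -0.12650679 -0.06276858]
```

```bash
python3 -m pendant '[[0.03,0,0,0,1],[0.03,0,0,0,1],[0.03,0,0,0,1]]' 45; python3 -m pendant '[[0.02,0,0,0,1],[0.02,0,0,0,1],[0.02,0,0,0,1]]' 45;python3 -m pendant '[[0.02,0,0,0,1],[0.02,0,0,0,1],[0.02,0,0,0,1]]' 45
```

```text
t: 14.07
tool_pos: [602.3, 22.6, 30.4]
orientation: [3.142, -0.0, 1.807]
force: [0.7, -0.4, -1.2]
grip_width: 16.9
t: 14.32
tool_pos: [601.0, 28.3, 30.4]
orientation: [3.141, -0.0, 1.807]
force: [0.2, 0.2, -1.1]
grip_width: 17.5
t: 14.57
tool_pos: [600.2, 33.0, 30.6]
orientation: [3.141, 0.002, 1.808]
force: [1.3, -7.1, -1.6]
grip_width: 17.2
```

```bash
python3 -m pendant '[[0.02,0,0,0,1],[0.02,0,0,0,1],[0.02,0,0,0,1],[0.02,0,0,0,1],[0.02,0,0,0,1]]' 50; python3 -m pendant '[[0.02,0,0,0,1],[0.02,0,0,0,1],[0.02,0,0,0,1],[0.02,0,0,0,1]]' 50; python3 snap.py w15
```

```text
t: 14.98
tool_pos: [598.2, 42.2, 30.7]
orientation: [3.14, 0.003, 1.807]
force: [1.0, -6.5, -1.7]
grip_width: 16.9
t: 15.32
tool_pos: [596.3, 50.0, 30.7]
orientation: [3.14, 0.003, 1.807]
force: [1.4, -5.7, -1.8]
grip_width: 16.6
```

View pics/w15.png

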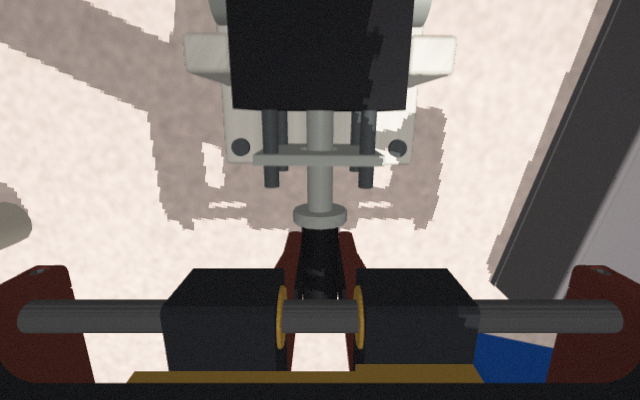

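```bash
python3 -m pendant '[[0.02,0,0,0,1],[0.02,0,0,0,1],[0.02,0,0,0,1],[0.02,0,0,0,1],[0.02,0,0,0,1]]' 55; python3 -m pendant '[[0.02,0,0,0,1],[0.02,0,0,0,1],[0.015,0,0,0,1],[0,0,0,0,1],[0,0,0,0,1]]' 55; python3 snap.py w16
```

```text
t: 15.78
tool_pos: [594.0, 59.8, 30.7]
orientation: [3.14, 0.002, 1.807]
force: [1.1, -6.6, -1.7]
grip_width: 17.0
t: 16.2
tool_pos: [592.5, 65.4, 30.6]
orientation: [3.141, 0.002, 1.807]
force: [1.1, -5.2, -1.3]
grip_width: 16.8
```

View pics/w16.png

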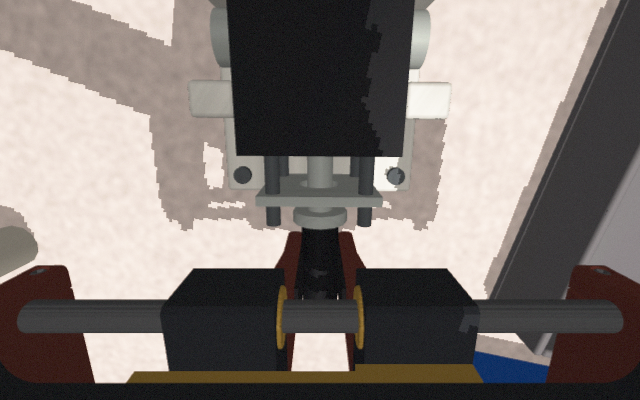

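```bash
python3 -m pendant '[[0.01,0,0,0,1],[0.01,0,0,0,1],[0.01,0,0,0,1],[0.01,0,0,0,1],[0,0,0,0,1]]' 60; python3 -m pendant '[[0.008,0,0,0,1],[0,0,0,0,1]]' 60
```

```text
t: 16.67
tool_pos: [591.6, 69.2, 30.6]
orientation: [3.14, 0.002, 1.807]
force: [2.1, -4.8, -1.1]
grip_width: 16.9
t: 16.83
tool_pos: [591.5, 70.0, 30.6]
orientation: [3.141, 0.002, 1.807]
force: [1.1, -6.1, -1.2]
grip_width: 16.5
```

```bash
python3 -m pendant '[[0.008,0,0,0,1],[0,0,0,0,1]]' 60; python3 -m pendant '[[0.008,0,0,0,1],[0,0,0,0,1]]' 60
```

```text
t: 17.0
tool_pos: [591.3, 70.7, 30.6]
orientation: [3.141, 0.002, 1.807]
force: [1.8, -5.5, -2.5]
grip_width: 16.6
t: 17.17
tool_pos: [591.1, 71.5, 30.6]
orientation: [3.14, 0.002, 1.807]
force: [1.1, -5.8, -1.0]
grip_width: 16.8
```

```bash
python3 -m pendant '[[0.006,0,0,0,1],[0,0,0,0,1]]' 60; python3 -m pendant '[[0.006,0,0,0,1],[0,0,0,0,1]]' 60; python3 snap.py w17;python3 -c "
import cv2
i=cv2.imread('pics/w17.png');cv2.imwrite('pics/w17c.png',cv2.resize(i[140:260,240:400],None,fx=5,fy=5,interpolation=2))"
```

```text
t: 17.33
tool_pos: [591.0, 72.1, 30.6]
orientation: [3.141, 0.002, 1.807]
force: [0.9, -6.1, -1.7]
grip_width: 16.3
t: 17.5
tool_pos: [590.8, 72.7, 30.6]
orientation: [3.14, 0.002, 1.807]
force: [2.4, -5.2, -1.9]
grip_width: 16.9
```

View pics/w17c.png

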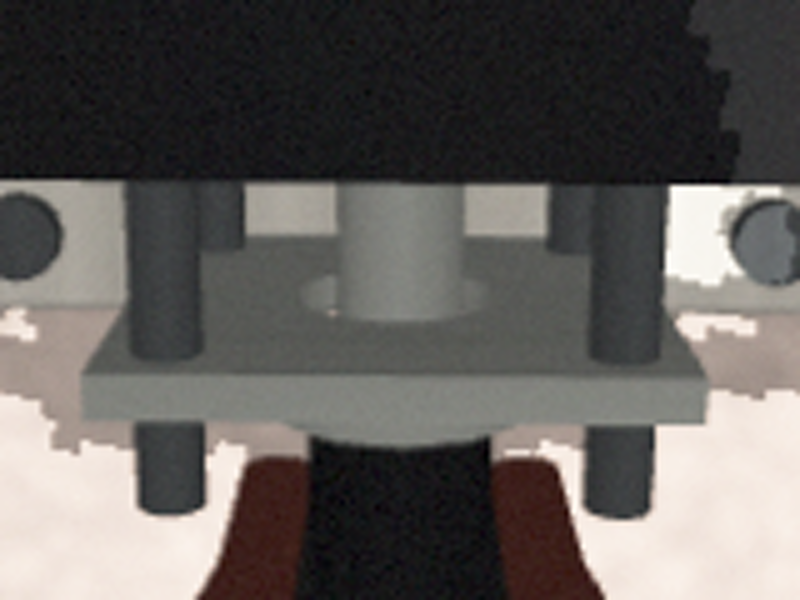

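```bash
python3 -m pendant '[[0.006,0,0,0,1],[0,0,0,0,1]]' 60; python3 -m pendant '[[0.006,0,0,0,1],[0,0,0,0,1]]' 60
```

```text
t: 17.72
tool_pos: [590.7, 73.3, 30.6]
orientation: [3.14, 0.002, 1.807]
force: [1.5, -6.1, -1.7]
grip_width: 16.7
t: 17.88
tool_pos: [590.6, 73.6, 30.6]
orientation: [3.141, 0.002, 1.807]
force: [1.4, -6.5, -0.8]
grip_width: 16.8
```

```bash
python3 -m pendant '[[0.006,0,0,0,1],[0,0,0,0,1]]' 60
```

```text
t: 18.05
tool_pos: [590.6, 73.7, 30.6]
orientation: [3.141, 0.003, 1.808]
force: [2.6, -9.1, -1.2]
grip_width: 17.1
```

```bash
python3 -m pendant '[[0.006,0,0,0,1],[0,0,0,0,1]]' 60; python3 -m pendant '[[0.005,0,0,0,1],[0,0,0,0,1]]' 60
```

```text
t: 18.22
tool_pos: [590.6, 73.7, 30.6]
orientation: [3.141, 0.004, 1.808]
force: [2.4, -10.9, -1.7]
grip_width: 16.6
t: 18.38
tool_pos: [590.6, 73.7, 30.6]
orientation: [3.141, 0.005, 1.808]
force: [2.2, -12.3, -2.5]
grip_width: 16.9
```

```bash
python3 -m pendant '[[0.006,0,0,0,1],[0,0,0,0,1]]' 60; python3 -m pendant '[[0.006,0,0,0,1],[0,0,0,0,1]]' 60
```

```text
t: 18.55
tool_pos: [590.6, 73.8, 30.6]
orientation: [3.141, 0.005, 1.808]
force: [2.4, -15.4, -1.5]
grip_width: 16.6
t: 18.72
tool_pos: [590.5, 73.8, 30.6]
orientation: [3.141, 0.006, 1.808]
force: [3.2, -17.8, -2.5]
grip_width: 16.6
```

```bash
python3 -m pendant '[[0,0,0,0,1],[0,0,0,0,1],[0,0,0,0,1]]' 60; python3 -m pendant '[[0,0,0,0,1],[0,0,0,0,1],[0,0,0,0,1]]' 60; python3 snap.py w18;  python3 snap.py s18 scene;python3 -c "
import cv2
i=cv2.imread('pics/w18.png');j=cv2.imread('pics/s18.png');cv2.imwrite('pics/18c.png',cv2.hconcat([cv2.resize(i[140:260,240:400],(400,300)),cv2.resize(j[180:255,320:420],(400,300),interpolation=2)]))"
```

```text
t: 18.97
tool_pos: [590.6, 73.8, 30.7]
orientation: [3.141, 0.006, 1.808]
force: [3.2, -17.5, -2.0]
grip_width: 16.3
t: 19.22
tool_pos: [590.5, 73.8, 30.6]
orientation: [3.141, 0.006, 1.808]
force: [3.7, -17.7, -2.2]
grip_width: 16.9
```

View pics/18c.png

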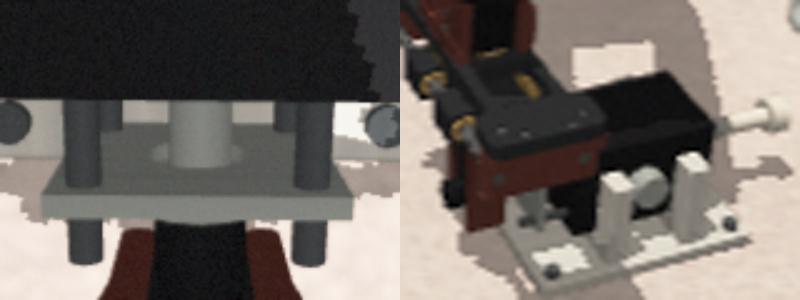

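```bash
python3 -m pendant '[[-0.008,0,0,0,1],[-0.008,0,0,0,1],[-0.006,0,0,0,1],[0,0,0,0,1]]' 60; python3 -m pendant '[[0,0,0,0,0.5],[0,0,0,0,0.3],[0,0,0,0,0.1],[0,0,0,0,-0.2],[0,0,0,0,-0.2]]' 40
```

```text
t: 19.65
tool_pos: [590.6, 73.7, 30.6]
orientation: [3.14, 0.003, 1.807]
force: [1.1, -8.3, -1.9]
grip_width: 16.8
t: 20.07
tool_pos: [589.3, 76.1, 30.4]
orientation: [-3.142, -0.0, 1.807]
force: [0.2, 0.8, 0.3]
grip_width: 45.0
```

```bash
python3 -m pendant '[[-0.02,0,0,0,-0.2],[0,0,0,0,-0.2],[0,0,-0.1,0,-0.2],[0,0,-0.3,0,-0.2],[0,0,-0.35,0,-0.2]]' 40; python3 -m pendant '[[0,0,-0.35,0,-0.2],[-0.3,0,0,0,-0.2],[-0.3,0,0,0,-0.2],[0,0,0,0,-0.2],[0,0,0,0,-0.2]]' 40; python3 snap.py w20; python3 snap.py s20 scene; python3 snap.py t20 top; python3 -c "
from bench import *;s=state();print(s['tool_pos'],s['force'])"
```

```text
t: 20.48
tool_pos: [587.9, 73.8, 104.7]
orientation: [-3.137, -0.001, 1.807]
force: [0.3, -0.2, -0.2]
grip_width: 52.8
t: 20.9
tool_pos: [604.4, 14.3, 141.3]
orientation: [3.141, 0.0, 1.804]
force: [-0.6, -0.5, -0.0]
grip_width: 52.8
[603.30299688  16.24011366 140.27338932] [ 0.84181408 -0.54903277  0.5615839 ]
```

View pics/w20.png

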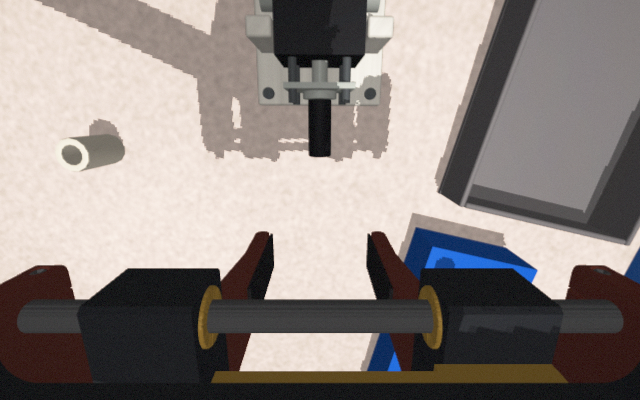

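View pics/s20.png

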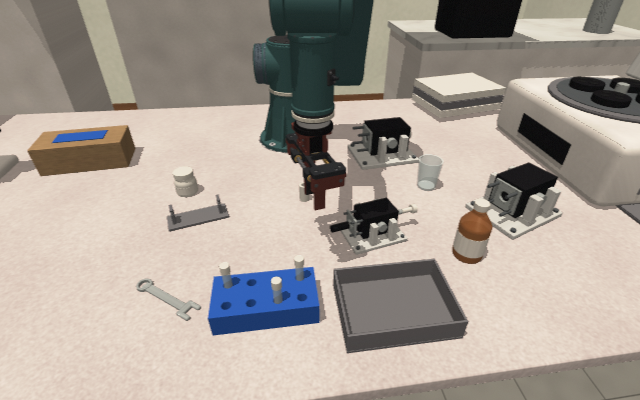

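```bash
python3 -c "
import cv2
i=cv2.imread('pics/w20.png');j=cv2.imread('pics/s20.png');cv2.imwrite('pics/20c.png',cv2.hconcat([cv2.resize(i[50:170,260:380],(400,400),interpolation=2),cv2.resize(j[190:260,325:425],(400,400),interpolation=2)]))"
```

View pics/20c.png

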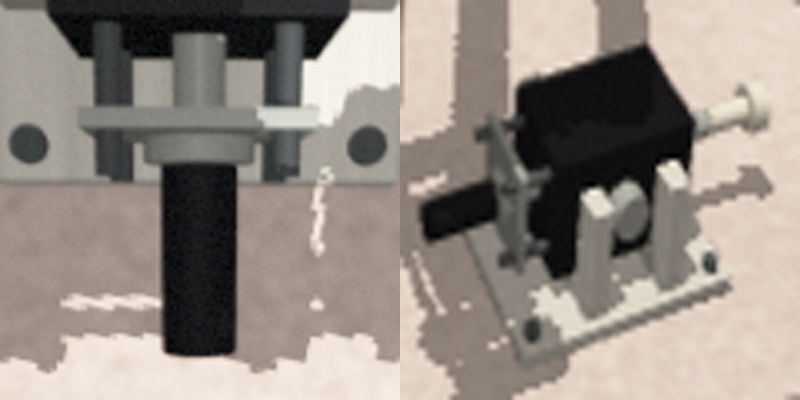

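The collar sits on the plate with no visible gap, and the adapter is out of the far end. The robot is clear and nothing else was disturbed, so I hand in.

```bash
python3 -c "
from bench import *;print(hand_in())"
```

```text
the job is handed in; nothing more can be done
None
```

The job is done and handed in at about 21 s of the 72 s allowed. I gripped the rod by its shaft and started it about 35 mm into the smallest carrier's bore. I let go, took it again by the tail, levelled its roughly 9 mm sag and pushed it home.

**Force:** Resistance was about 6 N while the adapter moved. The final push settled at about 18 N at the wrist, and no reading during the job was higher. If the adapter still takes its 6 N when stopped, the collar pressed with about 12 N. I could not measure that split, so the collar force could have been anywhere from about 12 N to 18 N, above the 10–15 N asked for at the high end.

**Last checks:** The wrist view after release shows the collar against the stop plate with no visible gap. The scene view shows the adapter sticking out of the far end, and by my estimate it reads about 53 mm (estimated from the plate's position, not read directly). The gripper was clear of everything, and nothing else had visibly moved in the views I looked at.

**Disagreements:** The rod sagged more than the "few mm" described. My lateral estimates of the bore's position differed by up to 1 mm between features, with one outlier of about 2.5 mm, but the rod went in without measurable side force.

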